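Set the trimmer screw on a detector module with the plastic tuning tool

TASK

Take the yellow plastic tuning tool out of its stand, put its blade into the slotted trimmer screw of the module with the blue dial, and with the tool turn the screw clockwise until its white pointer lines up with the white triangle on the dial, to within about 10 degrees. Then put the tool back into its stand, upright and fully home, and let go. Leave the trimmer of the orange-dial module as it is.

Things in the scene. Friction and masses are not known exactly. Their poses are not given: they have to be found in the camera images.
- tool_grip (a point): Centre of the handle of the loose yellow plastic tuning tool (40 g, 115 mm long), upright in its stand, blade down; 85 mm above the blade's tip. z up the tool, x along the blade's width, y its thickness. The handle is a flat paddle, 24 mm along x, 14 mm along y, from 50 to 115 mm above the tip; grasp from above across the 14 mm. Half a turn about z makes no difference.
- tool_tip (a point): Middle of the end of the tool's blade; same axes as tool_grip. The white blade is 20 mm wide (x), 5 mm thick (y) and 34 mm long; above it a round shank of 14 mm.
- stand_socket (a point): Middle of the socket's floor in the fixed grey tool stand (foot 78 x 64 mm, 54 mm high; this floor 8 mm above the worktop); the tip rests here when home. x: direction of the blade's width. The socket is a slot of 22 x 7 mm, 22 mm deep; above it the walls flare to a mouth of 46 x 32 mm at the stand's top and guide the blade in.
- blue_slot (a point): Middle of the slot's floor in the brass trimmer screw of the fixed module with the BLUE dial (112 mm square); 47 mm above the worktop, on the screw's vertical axis. x along the slot to the pointer, z up; turns with the screw. Screw 48 mm across; slot right across it, 14 mm deep, V-shaped: 20 mm wide at the top, 9 mm at the floor, so the blade has about 12 degrees of play each way.
- blue_trimmer (a joint): Angle of the blue module's screw, rad: 0 when the white pointer (on the screw's black skirt, at one end of the slot) is at the white triangle on the dial's near side, positive when anticlockwise of it from above. Starts at 0.75 to 1.25; clockwise reduces it; stops at -1.0 and 1.6. It stays where it is left (friction 0.05 N m).
- orange_pointer (a point): White pointer, 29 mm from the axis, on the trimmer screw of the other module, alike but with an ORANGE dial; to be left as it is.

How it is judged (in metres and radians):
On the way, in this order (a step that is already met when the one before it is completed fails the run):
1. the tool's blade sits in the slot of the blue module's screw (horizontal distance between tool_tip and blue_slot below 0.015 m and z of tool_tip in the frame of blue_slot below 0.01 m and angle between tool_tip's own z axis and vertical below 0.3 rad), for 0.1 s.
2. the screw's pointer is brought to the triangle with the blade in the slot (value of joint blue_trimmer between -0.21 and 0.21 rad and horizontal distance between tool_tip and blue_slot below 0.015 m and z of tool_tip in the frame of blue_slot below 0.013 m), for 0.1 s.
At the end, for the whole second after the job is handed in: The blue module's pointer stands within 0.21 rad (12 degrees) of the triangle, and the tool stands in its stand: tip within 12 mm sideways of the socket's middle and less than 8 mm above its floor, leaning less than 0.25 rad (value of joint blue_trimmer between -0.21 and 0.21 rad and horizontal distance between tool_tip and stand_socket below 0.012 m and z of tool_tip in the frame of stand_socket below 0.008 m and angle between tool_tip's own z axis and vertical below 0.25 rad); the robot touches nothing.
It fails at once if the orange module's screw is turned (its pointer moves more than 6 mm) (distance of orange_pointer from where it was at the start of the episode above 0.006 m).
It also fails if it takes over 54 s, if anything falls off the work surface, if the arm or the gripper's body presses on something with over 40 N, if the wrist force passes 120 N, or if a joint passes its speed limit or range.

ROBOT

A 7-joint arm with a two-finger parallel gripper is mounted at the origin on a cart in front of the work surface, level with it; the furniture and walls round the work are solid. World frame = base frame: x ahead of the robot, y to its left, z up, the work surface at z = 0. Lengths are in m, angles in degrees, forces in N, time in s.
With the tool pointing down it reaches from about 0.375 to 0.925 m from the base axis. Payload 3.1 kg.
Tool frame: the origin (TCP) lies at the very end of the fingers, on their centre line; the grasp point (between the pads) lies hold_point_z behind it (hold_point_z is the distance from the TCP to the grasp point, in m); y points along the fingers, z is the direction in which the jaws open and shut, and the axes are right-handed (so a half turn about y gives the same grasp; the last joint's range is limited). The gripper opens to 85 mm and grips with 20 to 120 N. Pads are 22 mm wide; open, the fingers measure 114 mm over their backs; the gripper's body (76 mm by 85 mm) begins 54 mm behind the grasp point. The pads swing forward as they close: fully open they stand 13 mm farther back than shut.
Start: joints at [70.714, 21.939, 2.515, 91.553, -1.026, 66.532, -2.859], TCP at [0.154, -0.632, 0.231] pointing down, gripper open.
Joint ranges: [-149.38, 149.38], [-23.57, 123.04], [-84.95, 90], [0, 143.3], [-89.99, 269.99], [3.08, 112.72], [-163.45, 163.45]. Speed limits (degrees/s): [159.86, 159.86, 180, 180, 180, 180, 180].

INTERFACE

Orientations are given as a 3x3 rotation matrix whose columns are the frame's x, y, z axes.
In Python, from plant import * gives the robot as it stands.
- The arm moves only by the tool send_rows, never from a script. Its argument "motion" is a list of rows, each an object of numbers: "rx", "ry", "rz": the turn, a rotation vector about the tool's x, y, z in degrees; "tx", "ty", "tz": the shift along the tool's x, y, z in cm; "fingers": the finger opening in cm, from 0 to 8.54. A call has 1 to 8 rows; each row shifts and turns the pose as measured when the row begins, along the tool's axes as they then stand; what a row does not reach is not made up. A row lasts 1/12 s, in which the tool goes at most 41.7 mm and 7.16 degrees, less where a joint would pass 70% of its speed; a pose out of reach is approached as far as the arm can. A call with a gripper value outside its range is refused whole. The fingers move at their own pace and stop on an object; "squeeze" is the grip in N (left out, the last holds). Time passes only in rows, so rows that do not move let the fingers close. It gives the time, the measured TCP pose, the force and the opening at its end, in the units of the state.
- read_state(): the state, without advancing time (a new reading comes with each control period).
- camera(name): name is "scene" or "top" or "wrist"; returns a dict with "image" (480x640x3 uint8, red, green, blue), "fx", "fy", "cx", "cy" (pixels), "xyz" and "attitude" of the camera in the world. Camera axes: x right, y down, z forward; pixel columns grow to the right and rows downward; lengths in m; the calibration is good to about 2 mm. A picture is of the moment at which its call begins. There is no depth.
- finish_job(): hands the job in, once; it reports no verdict.
The state is a dict: "clock": time; "q": joint angles; "joint_velocities": joint speeds; "joint_torque": joint torques, N m; "tcp_pos": TCP position; "tool_rot": TCP orientation; "wrist_force": force on the tool from outside, world axes, zero at the start; "moment": the same for the moment, N m; "grip_width": finger opening in m.
Only numpy, scipy, OpenCV 4.12 (cv2) and the standard library are available. Lean on these libraries where they do the work, as an engineer would, in place of code of your own. Each camera call takes 0.05 s, during which the arm holds its last target.

## Working session

There is one attempt and no reset: what is moved stays moved. The work goes in short steps, Python scripts to look and compute and a tool call to move; the robot and the scene stay as the last step left them, time stands still between calls to the robot, and variables do not carry over. Pictures are saved under pics/ and viewed, and the job is handed in when it is done.

Besides the shell and the picture viewer there is one more tool, called after "Request:" by a JSON object that holds its "api" and its "payload", one argument or row to a line. send_rows: Moves the arm, as the interface text tells. Its arguments: {"type":"object","properties":{"motion":{"type":"array"},"squeeze":{"type":"number"}},"required":["motion"]}

```bash
ls; mkdir -p pics; python3 - <<'E'
from plant import *
import cv2
s=read_state()
for k,v in s.items(): print(k,v)
try: print(hold_point_z)
except Exception as e: print(e)
for n in ["scene","top","wrist"]:
    c=camera(n); cv2.imwrite(f"pics/{n}0.png",c["image"][:,:,::-1]); print(n,{k:v for k,v in c.items() if k!="image"})
E
```

```text
pics
clock 0.0
q [70.71355935 21.99499086  2.51113554 91.6523539  -1.02724144 66.53124784
 -2.85617187]
joint_velocities [-0.12142931  0.00084821 -0.09137282 -0.06482308 -0.14356841  0.06689504
 -0.06633786]
joint_torque [ 5.79878520e-05 -4.33464146e+01  1.02480825e+00 -2.49514729e+01
  1.05853789e-02  1.14338624e-02 -1.50942861e-05]
tcp_pos [ 0.15352996 -0.63060465  0.22982632]
tool_rot [[-9.71590421e-01 -7.60649145e-04  2.36667437e-01]
 [-2.36668629e-01  2.61632455e-03 -9.71586905e-01]
 [ 1.19837923e-04 -9.99996288e-01 -2.72201766e-03]]
wrist_force [-0.007082   -0.60660101 -0.15661357]
moment [-0.00770068 -0.0027242  -0.01607098]
grip_width 0.08548459052186134
0.0187
scene {'fx': 501.73258305695606, 'fy': 501.73258305695606, 'cx': 326.77179247369446, 'cy': 232.22606578867314, 'xyz': array([0.03039595, 0.44400947, 0.67288342]), 'attitude': array([[-0.53765692, -0.57649108,  0.61529105],
       [-0.84302386,  0.35425742, -0.40473751],
       [ 0.01535614, -0.73631495, -0.67646469]])}
top {'fx': 533.6334320176932, 'fy': 533.6334320176932, 'cx': 321.2598472514646, 'cy': 249.88360233668635, 'xyz': array([0.46185252, 0.1096232 , 1.1079799 ]), 'attitude': array([[ 0.01581882, -0.99399349,  0.10828996],
       [-0.99967593, -0.01788303, -0.01811725],
       [ 0.01994498, -0.10796828, -0.99395425]])}
wrist {'fx': 365.48866331005934, 'fy': 365.48866331005934, 'cx': 321.32922829513797, 'cy': 245.64694452731857, 'xyz': array([ 0.21732076, -0.61518791,  0.37339022]), 'attitude': array([[ 0.23718851, -0.93774103, -0.25373878],
       [-0.97145896, -0.22976493, -0.05895395],
       [-0.00301673,  0.26048001, -0.96547453]])}
```

View pics/top0.png

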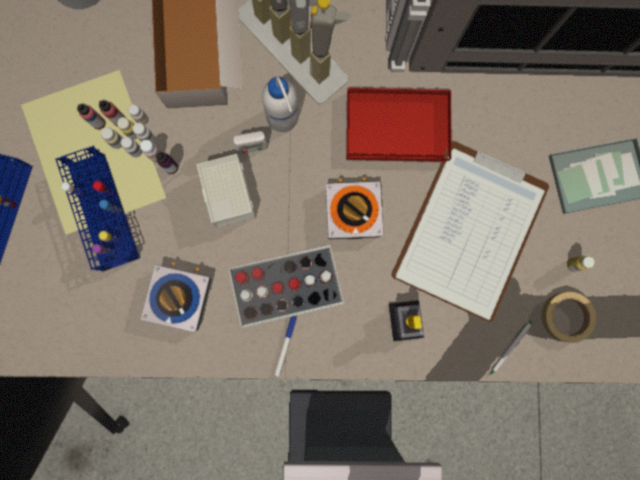

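View pics/scene0.png

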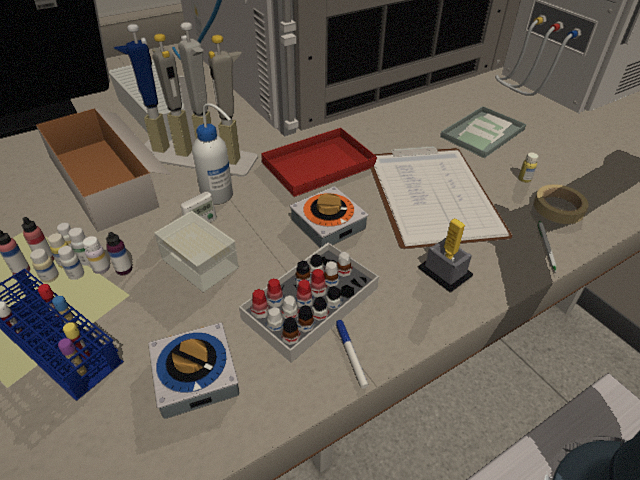

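View pics/wrist0.png

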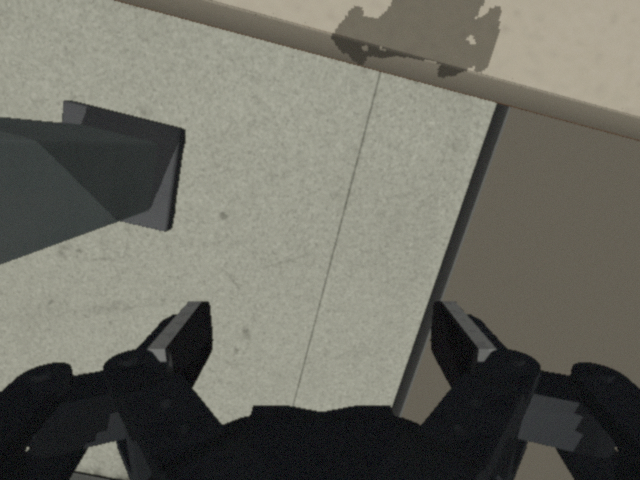

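The top view shows the stand with the yellow handle at about (412,322), the blue module at (175,297) and the orange one at (355,209). The scene view shows the same layout: handle (455,240), blue (193,360). I'll enlarge these.

```bash
cat > h.py <<'E'
import numpy as np, cv2
from plant import *
def ray(c,u,v):
    d=c["attitude"]@np.array([(u-c["cx"])/c["fx"],(v-c["cy"])/c["fy"],1.0]); return np.array(c["xyz"]),d
def atz(c,u,v,z):
    o,d=ray(c,u,v); return o+d*(z-o[2])/d[2]
def proj(c,p):
    q=c["attitude"].T@(np.array(p)-c["xyz"]); return np.array([c["fx"]*q[0]/q[2]+c["cx"],c["fy"]*q[1]/q[2]+c["cy"]])
def crop(img,u0,v0,w,h,k,name):
    a=img[v0:v0+h,u0:u0+w,::-1]; cv2.imwrite("pics/"+name,cv2.resize(a,None,fx=k,fy=k,interpolation=cv2.INTER_CUBIC))
E
python3 - <<'E'
from h import *
t=camera("top");s=camera("scene")
import pickle; pickle.dump((t,s),open("cams.pkl","wb"))
A=t["image"];B=s["image"]
def up(I,u,v,w,h):return cv2.resize(I[v:v+h,u:u+w,::-1],(w*5,h*5),interpolation=cv2.INTER_CUBIC)
cv2.imwrite("pics/c1.png",np.hstack([up(A,135,255,80,80),up(A,375,285,80,80)]))
cv2.imwrite("pics/c2.png",np.hstack([cv2.resize(B[315:425,140:250,::-1],(400,400),interpolation=3),cv2.resize(B[205:305,400:500,::-1],(400,400),interpolation=3)]))
E
```

```text
(no output)
```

View pics/c1.png

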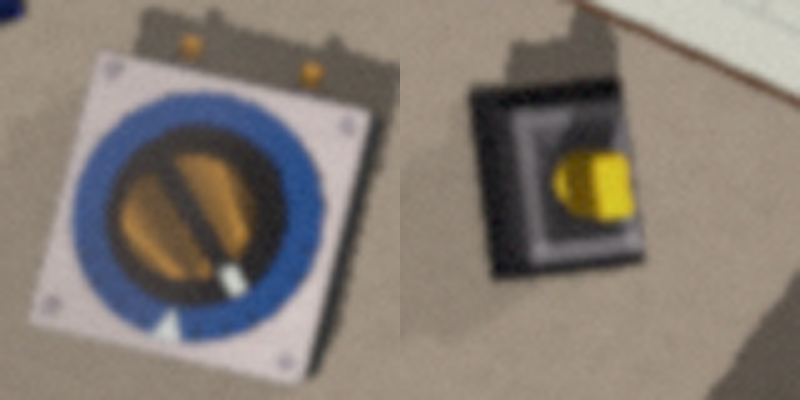

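View pics/c2.png

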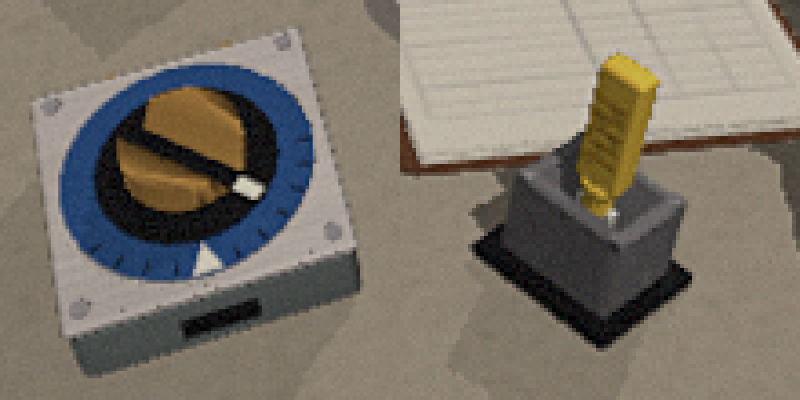

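```bash
python3 - <<'E'
from h import *
import pickle; t,s=pickle.load(open("cams.pkl","rb"))
T=lambda x,y,ox=135,oy=255:(x/5+ox,y/5+oy)
# module corners
P=[(103,52),(370,110),(303,382),(32,322)]
for z in (.03,.035,.04,.045):
    q=[atz(t,*T(*p),z) for p in P]
    print(z,[round(np.linalg.norm(q[i]-q[(i+1)%4])*1e3,1) for i in range(4)],np.mean(q,0).round(4))
    e=q[1]-q[0]; print(np.degrees(np.arctan2(e[1],e[0])), 'near edge', np.degrees(np.arctan2(*(q[2]-q[3])[[1,0]])))
S=lambda x,y:(x/(400/110)+140,y/(400/110)+315)
Q=[(33,103),(293,30),(353,265),(67,335)]
for z in (.03,.035,.04,.045):
    q=[atz(s,*S(*p),z) for p in Q]
    print('scene',z,[round(np.linalg.norm(q[i]-q[(i+1)%4])*1e3,1) for i in range(4)],np.mean(q,0).round(4))
    print([np.degrees(np.arctan2(*(q[(i+1)%4]-q[i])[[1,0]])).round(1) for i in range(4)])
h=atz(t,*T(614-400,186,375,285),.123); print('handle top',h, 'proj scene',proj(s,h))
f=[atz(t,*T(a-400,b,375,285),.005) for a,b in ((470,90),(493,278),(620,82),(645,262))]
print('foot',np.round(f,4)); 
for a,b in ((0,1),(2,3),(0,2),(1,3)):
    d=f[b]-f[a]; print(np.linalg.norm(d),np.degrees(np.arctan2(d[1],d[0])))
for z in (.04,.045):
  for n,p in dict(pointer=(233,281),tri=(168,325),ctr=(198,216)).items(): print(z,n,atz(t,*T(*p),z).round(4))
E
```

```text
0.03 [np.float64(110.1), np.float64(111.0), np.float64(110.6), np.float64(110.6)] [0.4769 0.3804 0.03  ]
-101.27972105913142 near edge -101.48394970692561
0.035 [np.float64(109.6), np.float64(110.5), np.float64(110.1), np.float64(110.1)] [0.4768 0.3791 0.035 ]
-101.27972105913142 near edge -101.48394970692561
0.04 [np.float64(109.1), np.float64(109.9), np.float64(109.6), np.float64(109.6)] [0.4767 0.3778 0.04  ]
-101.27972105913143 near edge -101.48394970692564
0.045 [np.float64(108.6), np.float64(109.4), np.float64(109.1), np.float64(109.0)] [0.4767 0.3766 0.045 ]
-101.27972105913145 near edge -101.48394970692563
scene 0.03 [np.float64(109.3), np.float64(119.3), np.float64(107.5), np.float64(110.7)] [0.479  0.3815 0.03  ]
[np.float64(-101.8), np.float64(167.4), np.float64(73.7), np.float64(-11.6)]
scene 0.035 [np.float64(108.4), np.float64(118.4), np.float64(106.7), np.float64(109.8)] [0.4755 0.382  0.035 ]
[np.float64(-101.8), np.float64(167.4), np.float64(73.7), np.float64(-11.6)]
scene 0.04 [np.float64(107.6), np.float64(117.4), np.float64(105.9), np.float64(108.9)] [0.472  0.3824 0.04  ]
[np.float64(-101.8), np.float64(167.4), np.float64(73.7), np.float64(-11.6)]
scene 0.045 [np.float64(106.7), np.float64(116.5), np.float64(105.0), np.float64(108.1)] [0.4685 0.3829 0.045 ]
[np.float64(-101.8), np.float64(167.4), np.float64(73.7), np.float64(-11.6)]
handle top [ 0.43876991 -0.08776243  0.123     ] proj scene [458.58903853 220.90414281]
foot [[ 0.4744 -0.0519  0.005 ]
 [ 0.3979 -0.0615  0.005 ]
 [ 0.4786 -0.1141  0.005 ]
 [ 0.4053 -0.1241  0.005 ]]
0.07705819467137395 -172.84265235627657
0.07402241023062874 -172.23881115824295
0.06226445027488826 -86.05560532163041
0.06294829441313621 -83.25211491542971
0.04 pointer [0.4512 0.3645 0.04  ]
0.04 tri [0.4336 0.3893 0.04  ]
0.04 ctr [0.4766 0.3795 0.04  ]
0.045 pointer [0.4513 0.3634 0.045 ]
0.045 tri [0.4337 0.388  0.045 ]
0.045 ctr [0.4765 0.3782 0.045 ]
```

```bash
cat >> h.py <<'E'
def plan(target,xdeg,tipz=None):
    """target TCP xyz; xdeg: desired world heading of tool x, tool pointing down"""
    s=read_state(); R=np.array(s["tool_rot"]); p=np.array(s["tcp_pos"])
    a=np.radians(xdeg); x=np.array([np.cos(a),np.sin(a),0]); y=np.array([0,0,-1.]); Rt=np.column_stack([x,y,np.cross(x,y)])
    from scipy.spatial.transform import Rotation as Ro
    rv=np.degrees(Ro.from_matrix(R.T@Rt).as_rotvec())
    d=R.T@(np.array(target)-p)*100
    print("clock",s["clock"],"pos",p.round(4),"head",np.degrees(np.arctan2(R[1,0],R[0,0])).round(1),"F",np.round(s["wrist_force"],1),"grip",round(s["grip_width"],4))
    print("shift cm",d.round(2),"|d|",np.linalg.norm(d).round(2),"rot deg",rv.round(2))
E
python3 -c "
from h import *
plan([.439,-.088,.2],187.5)"
```

```text
clock 0.25 pos [ 0.1537 -0.6311  0.2306] head -166.3 F [ 0.1  0.5 -0.4] grip 0.0854
shift cm [-40.57   3.12 -46.02] |d| 61.43 rot deg [0.07 6.19 0.01]
```

Request:
{"api": "send_rows", "payload": {
  "motion": [
    {"tx": -2.5,"tz": -2.9},
    {"tx": -2.5,"tz": -2.9},
    {"tx": -2.5,"tz": -2.9},
    {"tx": -2.5,"tz": -2.9},
    {"tx": -2.5,"tz": -2.9},
    {"tx": -2.5,"tz": -2.9},
    {"tx": -2.5,"tz": -2.9},
    {"tx": -2.5,"tz": -2.9}
  ]
}}

```text
invalid input
```

```bash
python3 -c "
from h import *
plan([.439,-.088,.2],187.5)"
```

```text
clock 0.25 pos [ 0.1537 -0.6311  0.2306] head -166.3 F [ 0.1  0.5 -0.4] grip 0.0854
shift cm [-40.57   3.12 -46.02] |d| 61.43 rot deg [0.07 6.19 0.01]
```

Request:
{"api": "send_rows", "payload": {
  "motion": [
    {"rx": 0,"ry": 0,"rz": 0,"tx": -2.5,"ty": 0,"tz": -2.9,"fingers": 8.5},
    {"rx": 0,"ry": 0,"rz": 0,"tx": -2.5,"ty": 0,"tz": -2.9,"fingers": 8.5},
    {"rx": 0,"ry": 0,"rz": 0,"tx": -2.5,"ty": 0,"tz": -2.9,"fingers": 8.5},
    {"rx": 0,"ry": 0,"rz": 0,"tx": -2.5,"ty": 0,"tz": -2.9,"fingers": 8.5},
    {"rx": 0,"ry": 0,"rz": 0,"tx": -2.5,"ty": 0,"tz": -2.9,"fingers": 8.5},
    {"rx": 0,"ry": 0,"rz": 0,"tx": -2.5,"ty": 0,"tz": -2.9,"fingers": 8.5},
    {"rx": 0,"ry": 0,"rz": 0,"tx": -2.5,"ty": 0,"tz": -2.9,"fingers": 8.5},
    {"rx": 0,"ry": 0,"rz": 0,"tx": -2.5,"ty": 0,"tz": -2.9,"fingers": 8.5}
  ],
  "squeeze": 40
}}

```text
clock: 0.92
tcp_pos: [0.2901, -0.358, 0.2269]
tool_rot: [[-0.977, -0.006, 0.215], [-0.215, -0.005, -0.977], [0.007, -1.0, 0.004]]
wrist_force: [1.5, 0.3, 0.3]
grip_width: 0.0849
```

```bash
python3 -c "
from h import *
plan([.439,-.088,.2],187.5)"
```

```text
clock 0.9167 pos [ 0.2901 -0.358   0.2269] head -167.6 F [1.5 0.3 0.3] grip 0.0849
shift cm [-20.36   2.46 -23.17] |d| 30.95 rot deg [-0.23  4.92  0.39]
```

Request:
{"api": "send_rows", "payload": {
  "motion": [
    {"rx": 0,"ry": 0.6,"rz": 0,"tx": -2.6,"ty": 0.3,"tz": -2.9,"fingers": 8.5},
    {"rx": 0,"ry": 0.6,"rz": 0,"tx": -2.6,"ty": 0.3,"tz": -2.9,"fingers": 8.5},
    {"rx": 0,"ry": 0.6,"rz": 0,"tx": -2.6,"ty": 0.3,"tz": -2.9,"fingers": 8.5},
    {"rx": 0,"ry": 0.6,"rz": 0,"tx": -2.6,"ty": 0.3,"tz": -2.9,"fingers": 8.5},
    {"rx": 0,"ry": 0.6,"rz": 0,"tx": -2.6,"ty": 0.3,"tz": -2.9,"fingers": 8.5},
    {"rx": 0,"ry": 0.6,"rz": 0,"tx": -2.6,"ty": 0.3,"tz": -2.9,"fingers": 8.5},
    {"rx": 0,"ry": 0.6,"rz": 0,"tx": -2.6,"ty": 0.3,"tz": -2.9,"fingers": 8.5},
    {"rx": 0,"ry": 0.6,"rz": 0,"tx": -2,"ty": 0.3,"tz": -2.6,"fingers": 8.5}
  ]
}}

```text
clock: 1.58
tcp_pos: [0.4534, -0.0827, 0.2023]
tool_rot: [[-0.992, 0.001, 0.127], [-0.127, -0.012, -0.992], [0.0, -1.0, 0.012]]
wrist_force: [0.3, -0.5, -0.1]
grip_width: 0.0852
```

```bash
python3 - <<'E'
from h import *
w=camera("wrist"); cv2.imwrite("pics/w1.png",w["image"][:,:,::-1])
print(proj(w,[.439,-.088,.123]))
plan([.439,-.088,.0745],187.5)
E
```

```text
[325.73060566 276.15048858]
clock 1.6333 pos [ 0.4564 -0.0749  0.2023] head -172.2 F [1.7 4.1 0.8] grip 0.0852
shift cm [ 1.94 12.78  0.97] |d| 12.96 rot deg [-0.42  0.33 -0.19]
```

View pics/w1.png

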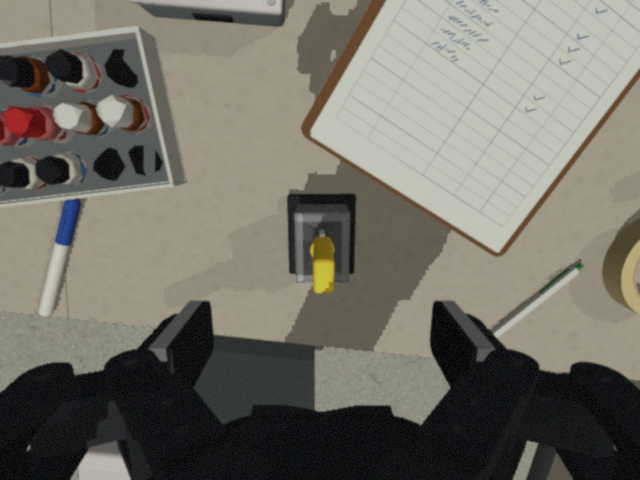

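The wrist view has the handle top at about (323,278) against (326,276) predicted, and the stand is square to the gripper. Next I centre and descend.

Request:
{"api": "send_rows", "payload": {
  "motion": [
    {"rx": 0,"ry": 0.3,"rz": 0,"tx": 1.9,"ty": 0,"tz": 1.0,"fingers": 8.5},
    {"rx": 0,"ry": 0,"rz": 0,"tx": 0,"ty": 0,"tz": 0,"fingers": 8.5},
    {"rx": 0,"ry": 0,"rz": 0,"tx": 0,"ty": 0,"tz": 0,"fingers": 8.5}
  ]
}}

```text
clock: 1.88
tcp_pos: [0.4411, -0.0815, 0.2025]
tool_rot: [[-0.99, 0.006, 0.144], [-0.144, -0.005, -0.99], [-0.005, -1.0, 0.006]]
wrist_force: [-0.0, 1.2, -0.1]
grip_width: 0.0853
```

```bash
python3 - <<'E'
from h import *
plan([.439,-.088,.0745],187.5)
w=camera("wrist"); cv2.imwrite("pics/w2.png",cv2.resize(w["image"][180:340,220:420,::-1],None,fx=4,fy=4,interpolation=2)[:600])
print(proj(w,[.439,-.088,.123]))
plan([.439,-.088,.0745],187.5)
E
```

```text
clock 1.8833 pos [ 0.4411 -0.0815  0.2025] head -171.7 F [-0.   1.2 -0.1] grip 0.0853
shift cm [ 0.37 12.8   0.54] |d| 12.81 rot deg [-0.32  0.79 -0.31]
[330.84290129 259.15011682]
clock 1.9333 pos [ 0.4405 -0.0821  0.2022] head -171.8 F [-0.9 -0.1  0. ] grip 0.085
shift cm [ 0.28 12.77  0.49] |d| 12.79 rot deg [-0.32  0.74 -0.23]
```

View pics/w2.png

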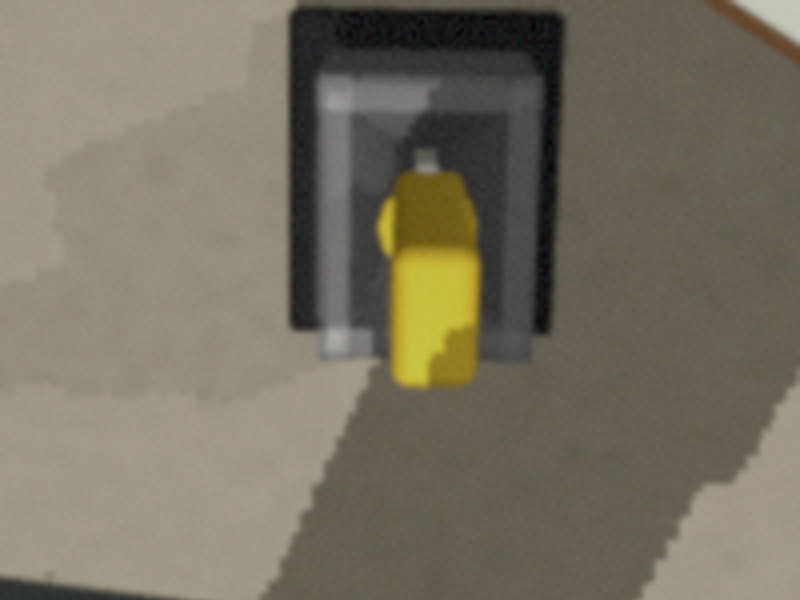

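The handle top centre is at (328.7,259.5) and was predicted at (330.8,259.2), so the error is about 1 mm. Descending.

Request:
{"api": "send_rows", "payload": {
  "motion": [
    {"rx": -0.3,"ry": 0.7,"rz": -0.2,"tx": 0.3,"ty": 2.0,"tz": 0.4,"fingers": 8.5},
    {"rx": 0,"ry": 0,"rz": 0,"tx": 0,"ty": 3.5,"tz": 0,"fingers": 8.5},
    {"rx": 0,"ry": 0,"rz": 0,"tx": 0,"ty": 3.5,"tz": 0,"fingers": 8.5},
    {"rx": 0,"ry": 0,"rz": 0,"tx": 0,"ty": 2.5,"tz": 0,"fingers": 8.5},
    {"rx": 0,"ry": 0,"rz": 0,"tx": 0,"ty": 0.5,"tz": 0,"fingers": 8.5},
    {"rx": 0,"ry": 0,"rz": 0,"tx": 0,"ty": 0,"tz": 0,"fingers": 8.5}
  ]
}}

```text
clock: 2.43
tcp_pos: [0.4447, -0.0932, 0.0825]
tool_rot: [[-0.993, 0.013, 0.12], [-0.12, -0.005, -0.993], [-0.013, -1.0, 0.007]]
wrist_force: [-0.3, -0.2, -0.7]
grip_width: 0.0852
```

```bash
python3 - <<'E'
from h import *
plan([.439,-.088,.0745],187.5)
E
```

```text
clock 2.4333 pos [ 0.4447 -0.0932  0.0825] head -173.1 F [-0.3 -0.2 -0.7] grip 0.0852
shift cm [ 0.52  0.79 -0.59] |d| 1.11 rot deg [-0.39 -0.63 -0.73]
```

Request:
{"api": "send_rows", "payload": {
  "motion": [
    {"rx": -0.4,"ry": -0.6,"rz": -0.7,"tx": 0.5,"ty": 0.8,"tz": -0.6,"fingers": 8.5},
    {"rx": 0,"ry": 0,"rz": 0,"tx": 0,"ty": 0,"tz": 0,"fingers": 8.5},
    {"rx": 0,"ry": 0,"rz": 0,"tx": 0,"ty": 0,"tz": 0,"fingers": 8.5}
  ]
}}

```text
clock: 2.68
tcp_pos: [0.4407, -0.0889, 0.0761]
tool_rot: [[-0.992, 0.003, 0.128], [-0.128, -0.0, -0.992], [-0.003, -1.0, 0.001]]
wrist_force: [0.9, -0.2, 0.0]
grip_width: 0.0849
```

```bash
python3 - <<'E'
from h import *
plan([.439,-.088,.0745],187.5)
w=camera("wrist"); cv2.imwrite("pics/w3.png",w["image"][:,:,::-1])
E
```

```text
clock 2.6833 pos [ 0.4407 -0.0889  0.0761] head -172.6 F [ 0.9 -0.2  0. ] grip 0.0849
shift cm [ 0.16  0.16 -0.11] |d| 0.25 rot deg [-0.04 -0.12 -0.15]
```

View pics/w3.png

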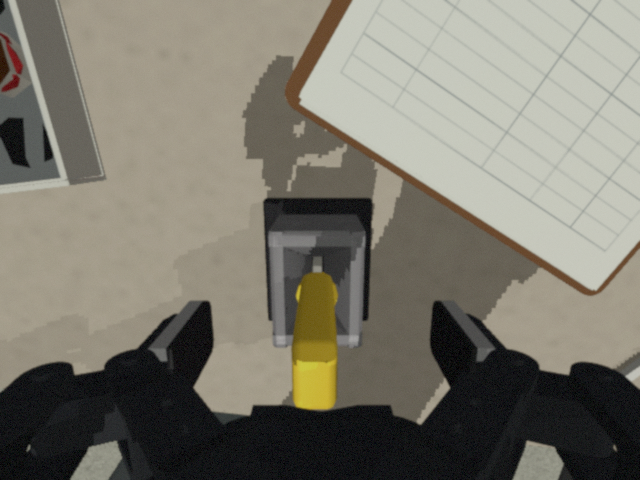

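Handle sits at column 315 between fingers centred at 322, a couple of mm off. I trim that and close.

Request:
{"api": "send_rows", "payload": {
  "motion": [
    {"rx": 0,"ry": 0,"rz": 0,"tx": 0.2,"ty": 0.1,"tz": -0.2,"fingers": 8.5},
    {"rx": 0,"ry": 0,"rz": 0,"tx": 0,"ty": 0,"tz": 0,"fingers": 4},
    {"rx": 0,"ry": 0,"rz": 0,"tx": 0,"ty": 0,"tz": 0,"fingers": 2},
    {"rx": 0,"ry": 0,"rz": 0,"tx": 0,"ty": 0,"tz": 0,"fingers": 0.5},
    {"rx": 0,"ry": 0,"rz": 0,"tx": 0,"ty": 0,"tz": 0,"fingers": 0.5},
    {"rx": 0,"ry": 0,"rz": 0,"tx": 0,"ty": 0,"tz": 0,"fingers": 0.5}
  ],
  "squeeze": 60
}}

```text
clock: 3.23
tcp_pos: [0.4416, -0.0873, 0.0791]
tool_rot: [[-0.992, 0.011, 0.129], [-0.129, -0.003, -0.992], [-0.01, -1.0, 0.005]]
wrist_force: [-0.3, 1.2, 0.4]
grip_width: 0.025
```

```bash
python3 - <<'E'
from h import *
plan([.439,-.088,.0745],187.5)
E
```

```text
clock 3.2333 pos [ 0.4416 -0.0873  0.0791] head -172.6 F [-0.3  1.2  0.4] grip 0.025
shift cm [0.27 0.46 0.03] |d| 0.54 rot deg [-0.27 -0.09 -0.6 ]
```

Request:
{"api": "send_rows", "payload": {
  "motion": [
    {"rx": -0.2,"ry": 0,"rz": -0.5,"tx": 0.2,"ty": 0.4,"tz": 0,"fingers": 2.2},
    {"rx": 0,"ry": 0,"rz": 0,"tx": 0,"ty": 0,"tz": 0,"fingers": 0.5},
    {"rx": 0,"ry": 0,"rz": 0,"tx": 0,"ty": 0,"tz": 0,"fingers": 0.5},
    {"rx": 0,"ry": 0,"rz": 0,"tx": 0,"ty": 0,"tz": 0,"fingers": 0.5}
  ]
}}

```text
clock: 3.57
tcp_pos: [0.4399, -0.0877, 0.075]
tool_rot: [[-0.992, 0.001, 0.129], [-0.129, -0.001, -0.992], [-0.001, -1.0, 0.001]]
wrist_force: [-0.6, 0.1, 2.5]
grip_width: 0.0136
```

```bash
python3 - <<'E'
from h import *
plan([.439,-.088,.0745],187.5)
print(read_state()["moment"])
E
```

```text
clock 3.5667 pos [ 0.4399 -0.0877  0.075 ] head -172.6 F [-0.6  0.1  2.5] grip 0.0136
shift cm [0.1  0.05 0.02] |d| 0.11 rot deg [-0.06 -0.1  -0.07]
[0.03647121 0.1321643  0.02279229]
```

Request:
{"api": "send_rows", "payload": {
  "motion": [
    {"rx": 0,"ry": 0,"rz": 0,"tx": 0,"ty": -1.5,"tz": 0,"fingers": 0.5},
    {"rx": 0,"ry": 0,"rz": 0,"tx": 0,"ty": -2.5,"tz": 0,"fingers": 0.5},
    {"rx": 0,"ry": 0,"rz": 0,"tx": 0,"ty": -3.5,"tz": 0,"fingers": 0.5},
    {"rx": 0,"ry": 0,"rz": 0,"tx": 0,"ty": -3.5,"tz": 0,"fingers": 0.5},
    {"rx": 0,"ry": 0,"rz": 0,"tx": 0,"ty": -3.5,"tz": 0,"fingers": 0.5}
  ]
}}

```text
clock: 3.98
tcp_pos: [0.433, -0.0857, 0.2155]
tool_rot: [[-0.991, -0.017, 0.131], [-0.131, 0.008, -0.991], [0.016, -1.0, -0.01]]
wrist_force: [0.3, -1.0, -1.1]
grip_width: 0.0133
```

```bash
python3 - <<'E'
from h import *
plan([.45,.38,.22],208)
E
```

```text
clock 3.9833 pos [ 0.433  -0.0857  0.2155] head -172.5 F [ 0.3 -1.  -1.1] grip 0.0133
shift cm [ -7.76  -0.11 -45.95] |d| 46.6 rot deg [  0.73 -20.5    0.8 ]
```

Request:
{"api": "send_rows", "payload": {
  "motion": [
    {"rx": 0,"ry": 0,"rz": 0,"tx": -0.5,"ty": 0,"tz": -3.9,"fingers": 0.5},
    {"rx": 0,"ry": 0,"rz": 0,"tx": -0.5,"ty": 0,"tz": -3.9,"fingers": 0.5},
    {"rx": 0,"ry": 0,"rz": 0,"tx": -0.5,"ty": 0,"tz": -3.9,"fingers": 0.5},
    {"rx": 0,"ry": 0,"rz": 0,"tx": -0.5,"ty": 0,"tz": -3.9,"fingers": 0.5},
    {"rx": 0,"ry": 0,"rz": 0,"tx": -0.5,"ty": 0,"tz": -3.9,"fingers": 0.5},
    {"rx": 0,"ry": 0,"rz": 0,"tx": -0.5,"ty": 0,"tz": -3.9,"fingers": 0.5},
    {"rx": 0,"ry": 0,"rz": 0,"tx": -0.5,"ty": 0,"tz": -3.9,"fingers": 0.5},
    {"rx": 0,"ry": 0,"rz": 0,"tx": -0.5,"ty": 0,"tz": -3.9,"fingers": 0.5}
  ]
}}

```text
clock: 4.65
tcp_pos: [0.444, 0.2263, 0.2264]
tool_rot: [[-0.995, 0.008, 0.1], [-0.1, -0.004, -0.995], [-0.007, -1.0, 0.005]]
wrist_force: [1.2, -0.1, -1.7]
grip_width: 0.0133
```

```bash
python3 - <<'E'
from h import *
plan([.43,.38,.22],208)
E
```

```text
clock 4.65 pos [0.444  0.2263 0.2264] head -174.2 F [ 1.2 -0.1 -1.7] grip 0.0133
shift cm [ -0.14   0.57 -15.44] |d| 15.45 rot deg [ -0.35 -22.25  -0.36]
```

Request:
{"api": "send_rows", "payload": {
  "motion": [
    {"rx": 0,"ry": -5.5,"rz": 0,"tx": 0,"ty": 0.1,"tz": -3.8,"fingers": 0.5},
    {"rx": 0,"ry": -5.5,"rz": 0,"tx": -0.4,"ty": 0.1,"tz": -3.8,"fingers": 0.5},
    {"rx": 0,"ry": -5.5,"rz": 0,"tx": -0.7,"ty": 0.1,"tz": -3.8,"fingers": 0.5},
    {"rx": 0,"ry": -5.5,"rz": 0,"tx": -1.1,"ty": 0.1,"tz": -3.7,"fingers": 0.5},
    {"rx": 0,"ry": 0,"rz": 0,"tx": 0,"ty": 0,"tz": 0,"fingers": 0.5},
    {"rx": 0,"ry": 0,"rz": 0,"tx": 0,"ty": 0,"tz": 0,"fingers": 0.5},
    {"rx": 0,"ry": 0,"rz": 0,"tx": 0,"ty": 0,"tz": 0,"fingers": 0.5}
  ]
}}

```text
clock: 5.23
tcp_pos: [0.42, 0.3971, 0.2194]
tool_rot: [[-0.869, 0.001, 0.494], [-0.494, 0.005, -0.869], [-0.003, -1.0, -0.004]]
wrist_force: [-0.9, -1.0, -0.4]
grip_width: 0.0129
```

```bash
python3 - <<'E'
from h import *
import pickle
plan([.43,.38,.22],208)
w=camera("wrist"); s=camera("scene"); cv2.imwrite("pics/w4.png",w["image"][:,:,::-1]); cv2.imwrite("pics/s4.png",s["image"][:,:,::-1])
pickle.dump((w,s),open("c4.pkl","wb"))
E
```

```text
clock 5.2333 pos [0.42   0.3971 0.2194] head -150.4 F [-0.9 -1.  -0.4] grip 0.0129
shift cm [-0.02 -0.07  1.98] |d| 1.99 rot deg [ 0.21  1.63 -0.2 ]
```

View pics/w4.png

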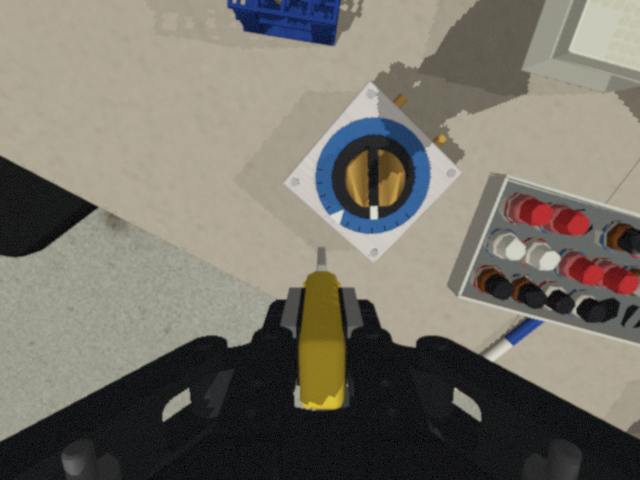

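View pics/s4.png

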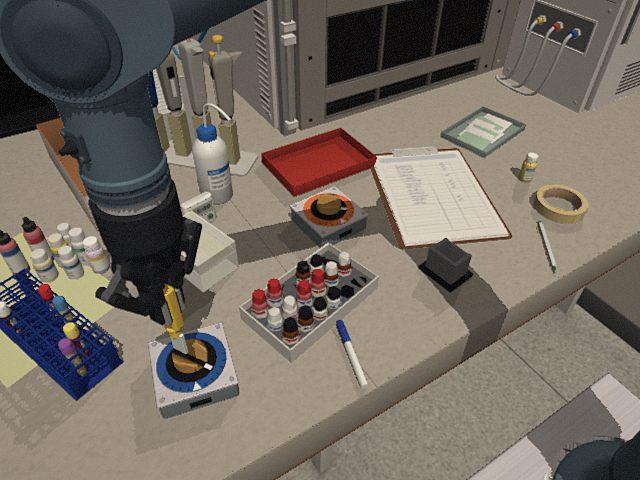

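The tool is in hand with its blade hanging at about (321,255). The wrist view shows the blue screw at about (374,175), with the slot nearly upright in the image, so close to the current heading. I'll measure on an enlarged crop.

```bash
python3 - <<'E'
from h import *
import pickle
w,s=pickle.load(open("c4.pkl","rb"))
crop(w["image"],280,75,190,190,4,"w4b.png") if 0 else cv2.imwrite("pics/w4b.png",cv2.resize(w["image"][75:270,280:470,::-1],None,fx=3,fy=3,interpolation=2))
E
```

```text
(no output)
```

View pics/w4b.png

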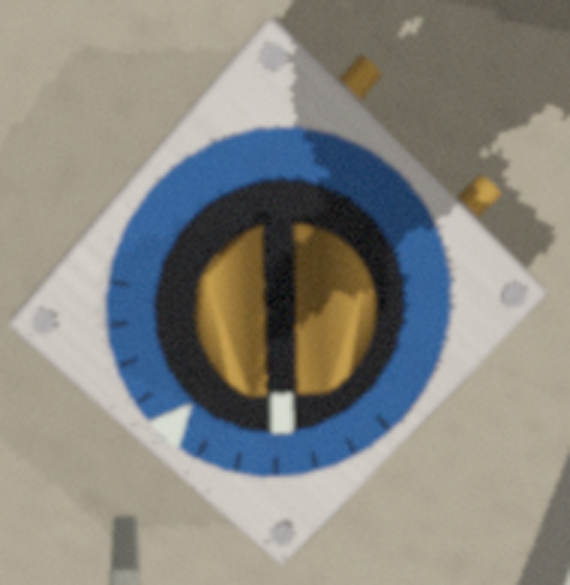

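```bash
python3 - <<'E'
from h import *
import pickle
w,s=pickle.load(open("c4.pkl","rb"))
P=lambda x,y:(x/3+280,y/3+75)
C=[(272,17),(545,290),(283,562),(10,322)]
for z in (.025,.03,.035,.04,.045):
    q=np.array([atz(w,*P(*c),z) for c in C])
    print(z,[round(np.linalg.norm(q[i]-q[(i+1)%4])*1e3,1) for i in range(4)],q.mean(0).round(4),[np.degrees(np.arctan2(*(q[(i+1)%4]-q[i])[[1,0]])).round(1) for i in range(4)], atz(w,*P(279,301),z).round(4))
for z in (.035,.04,.045,.05):
    a=atz(w,*P(280,306),z);b=atz(w,*P(282,413),z);d=b-a
    print(z,'skirt ctr',a.round(4),'ptr r',np.linalg.norm(d).round(4),np.degrees(np.arctan2(d[1],d[0])).round(1), 'skirt w',np.linalg.norm(atz(w,*P(155,306),z)-atz(w,*P(405,306),z)))
a=atz(w,*P(280,306),.04);d=atz(w,*P(175,432),.038)-a;print('tri',np.degrees(np.arctan2(d[1],d[0])))
print('screw top',atz(w,*P(287,310),.061), [atz(w,*P(*p),.061) for p in((197,306),(377,306),(281,222),(281,397))])
a=atz(w,*P(280,222),.06);b=atz(w,*P(281,392),.06);print('slot',np.degrees(np.arctan2(*(b-a)[[1,0]])))
E
```

```text
0.025 [np.float64(114.3), np.float64(114.9), np.float64(115.2), np.float64(115.3)] [0.4772 0.3776 0.025 ] [np.float64(-102.2), np.float64(168.3), np.float64(78.0), np.float64(-12.2)] [0.4789 0.378  0.025 ]
0.03 [np.float64(112.6), np.float64(113.2), np.float64(113.5), np.float64(113.6)] [0.4772 0.3784 0.03  ] [np.float64(-102.2), np.float64(168.3), np.float64(78.0), np.float64(-12.2)] [0.4788 0.3787 0.03  ]
0.035 [np.float64(110.9), np.float64(111.5), np.float64(111.8), np.float64(111.9)] [0.4772 0.3792 0.035 ] [np.float64(-102.2), np.float64(168.3), np.float64(78.0), np.float64(-12.2)] [0.4788 0.3795 0.035 ]
0.04 [np.float64(109.2), np.float64(109.8), np.float64(110.1), np.float64(110.2)] [0.4772 0.3799 0.04  ] [np.float64(-102.2), np.float64(168.3), np.float64(78.0), np.float64(-12.2)] [0.4788 0.3802 0.04  ]
0.045 [np.float64(107.5), np.float64(108.1), np.float64(108.4), np.float64(108.5)] [0.4772 0.3807 0.045 ] [np.float64(-102.2), np.float64(168.3), np.float64(78.0), np.float64(-12.2)] [0.4787 0.381  0.045 ]
0.035 skirt ctr [0.4777 0.3785 0.035 ] ptr r 0.0319 -147.2 skirt w 0.07362960001142788
0.04 skirt ctr [0.4777 0.3792 0.04  ] ptr r 0.0314 -147.2 skirt w 0.07250735512386608
0.045 skirt ctr [0.4777 0.38   0.045 ] ptr r 0.0309 -147.2 skirt w 0.0713851102363042
0.05 skirt ctr [0.4777 0.3808 0.05  ] ptr r 0.0305 -147.2 skirt w 0.07026286534874233
tri 171.07697154374478
screw top [0.47767794 0.38028381 0.061     ] [array([0.46649923, 0.40205857, 0.061     ]), array([0.49066868, 0.35965377, 0.061     ]), array([0.49652786, 0.39387159, 0.061     ]), array([0.45663712, 0.36916771, 0.061     ])]
slot -147.89605088553236
```

```bash
python3 - <<'E'
from h import *
import pickle
w,s=pickle.load(open("c4.pkl","rb"))
cv2.imwrite("pics/tip.png",np.hstack([cv2.resize(w["image"][230:300,280:360,::-1],None,fx=6,fy=6,interpolation=2)[:400,:480],cv2.resize(s["image"][280:380,140:220,::-1],None,fx=4,fy=4,interpolation=2)]))
st=read_state(); R=np.array(st["tool_rot"]);p=np.array([.42,.3971,.2194])
tip=p+R[:,1]*.067
print('tip',tip,proj(w,tip),proj(s,tip))
for dx in (-.01,.01):
  t=tip+R[:,0]*dx; print(proj(w,t),proj(s,t))
plan([.4775,.3795,.18],211.5)
E
```

```text
tip [0.42015912 0.39729312 0.15240047] [322.40491269 260.17269166] [180.42129601 348.86289741]
[322.47981075 244.13462572] [174.00763249 345.52887761]
[322.33176343 275.83628445] [186.90557358 352.23362457]
clock 5.3333 pos [0.4213 0.395  0.2193] head -150.5 F [-0.1 -0.4 -0.3] grip 0.0131
shift cm [-4.12  3.94  4.12] |d| 7.03 rot deg [ 0.07 -2.05 -0.2 ]
```

View pics/tip.png

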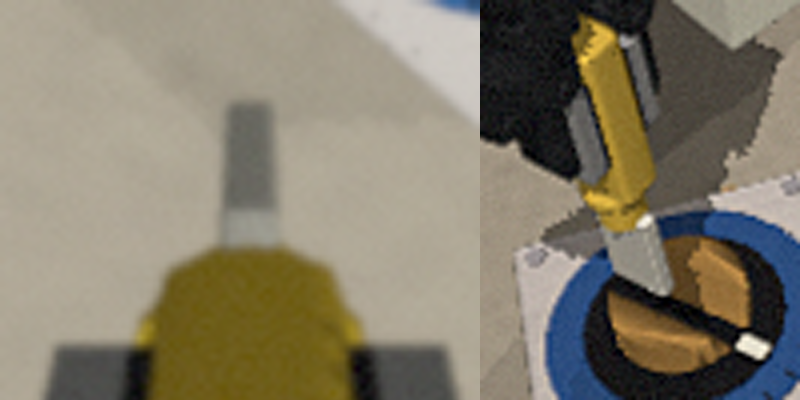

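Both cameras put the blade tip within 2-3 mm of the prediction. Next I move over the screw axis.

Request:
{"api": "send_rows", "payload": {
  "motion": [
    {"rx": 0,"ry": -1.0,"rz": 0,"tx": -2.1,"ty": 1.5,"tz": 2.1,"fingers": 0.5},
    {"rx": 0,"ry": -1.0,"rz": 0,"tx": -2.0,"ty": 2.4,"tz": 2.0,"fingers": 0.5},
    {"rx": 0,"ry": 0,"rz": 0,"tx": 0,"ty": 0,"tz": 0,"fingers": 0.5},
    {"rx": 0,"ry": 0,"rz": 0,"tx": 0,"ty": 0,"tz": 0,"fingers": 0.5}
  ]
}}

```text
clock: 5.67
tcp_pos: [0.4823, 0.3738, 0.1806]
tool_rot: [[-0.857, 0.008, 0.516], [-0.516, -0.001, -0.857], [-0.006, -1.0, 0.005]]
wrist_force: [-1.3, 0.7, -0.3]
grip_width: 0.0132
```

```bash
python3 - <<'E'
from h import *
plan([.4775,.3795,.14],211.5)
E
```

```text
clock 5.6667 pos [0.4823 0.3738 0.1806] head -148.9 F [-1.3  0.7 -0.3] grip 0.0132
shift cm [ 0.14  4.06 -0.76] |d| 4.13 rot deg [-0.28 -0.43 -0.36]
```

Request:
{"api": "send_rows", "payload": {
  "motion": [
    {"rx": -0.3,"ry": -0.4,"rz": -0.3,"tx": 0.1,"ty": 2.0,"tz": -0.7,"fingers": 0.5},
    {"rx": 0,"ry": 0,"rz": 0,"tx": 0,"ty": 2.0,"tz": 0,"fingers": 0.5},
    {"rx": 0,"ry": 0,"rz": 0,"tx": 0,"ty": 0,"tz": 0,"fingers": 0.5},
    {"rx": 0,"ry": 0,"rz": 0,"tx": 0,"ty": 0,"tz": 0,"fingers": 0.5},
    {"rx": 0,"ry": 0,"rz": 0,"tx": 0,"ty": 0,"tz": 0,"fingers": 0.5}
  ]
}}

```text
clock: 6.08
tcp_pos: [0.4814, 0.3728, 0.1427]
tool_rot: [[-0.859, 0.005, 0.511], [-0.511, -0.002, -0.859], [-0.003, -1.0, 0.005]]
wrist_force: [-0.1, -1.1, -1.6]
grip_width: 0.0133
```

```bash
python3 - <<'E'
from h import *
import pickle
plan([.4775,.3795,.14],211.5)
w=camera("wrist"); s=camera("scene")
pickle.dump((w,s),open("c5.pkl","wb"))
cv2.imwrite("pics/c5.png",np.hstack([cv2.resize(w["image"][160:310,240:390,::-1],(400,400),interpolation=2),cv2.resize(s["image"][310:410,140:240,::-1],(400,400),interpolation=2)]))
st=read_state();p=np.array(st["tcp_pos"]);R=np.array(st["tool_rot"]);tip=p+R[:,1]*.067
print(proj(w,tip),proj(s,tip), proj(w,[.4775,.3795,.061]),proj(s,[.4775,.3795,.061]))
plan([.4775,.3795,.14],211.5)
E
```

```text
clock 6.0833 pos [0.4814 0.3728 0.1427] head -149.3 F [-0.1 -1.1 -1.6] grip 0.0133
shift cm [-0.01  0.26 -0.78] |d| 0.82 rot deg [-0.26 -0.76 -0.17]
[320.89511023 258.7747876 ] [190.38737114 340.84532315] [309.34249221 253.56685173] [189.6778968  351.45211689]
clock 6.1833 pos [0.4819 0.3739 0.1435] head -149.2 F [ 1.1 -0.1  0.3] grip 0.0133
shift cm [ 0.09  0.35 -0.71] |d| 0.8 rot deg [-0.23 -0.73 -0.3 ]
```

View pics/c5.png

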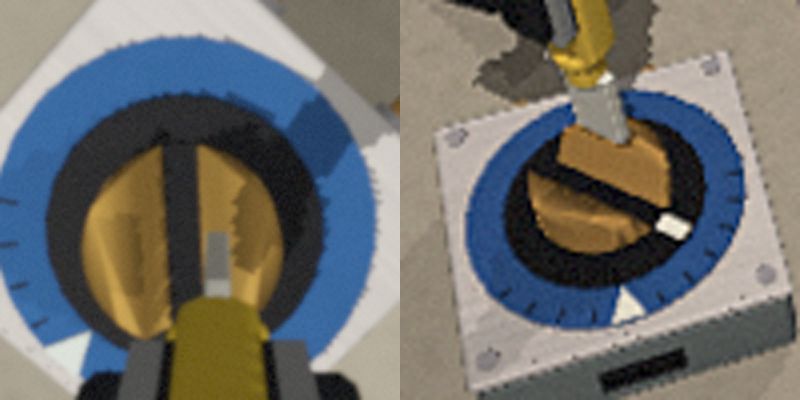

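The blade sits right of the slot in the wrist view: crop 217 against 183, about 8 mm. That agrees with the computed -0.7 cm along tool z.

Request:
{"api": "send_rows", "payload": {
  "motion": [
    {"rx": 0,"ry": 0,"rz": 0,"tx": 0.1,"ty": 0,"tz": -0.7,"fingers": 0.5},
    {"rx": 0,"ry": 0,"rz": 0,"tx": 0,"ty": 0,"tz": 0,"fingers": 0.5},
    {"rx": 0,"ry": 0,"rz": 0,"tx": 0,"ty": 0,"tz": 0,"fingers": 0.5}
  ]
}}

```text
clock: 6.43
tcp_pos: [0.478, 0.3813, 0.1468]
tool_rot: [[-0.859, 0.011, 0.511], [-0.511, 0.002, -0.859], [-0.01, -1.0, 0.004]]
wrist_force: [0.2, -0.5, -0.7]
grip_width: 0.0134
```

```bash
python3 - <<'E'
from h import *
import pickle
plan([.4775,.3795,.114],211.5)
w=camera("wrist"); s=camera("scene")
cv2.imwrite("pics/c6.png",np.hstack([cv2.resize(w["image"][160:310,240:390,::-1],(400,400),interpolation=2),cv2.resize(s["image"][310:410,140:240,::-1],(400,400),interpolation=2)]))
plan([.4775,.3795,.114],211.5)
E
```

```text
clock 6.4333 pos [0.478  0.3813 0.1468] head -149.2 F [ 0.2 -0.5 -0.7] grip 0.0134
shift cm [0.17 3.28 0.12] |d| 3.29 rot deg [-0.21 -0.74 -0.6 ]
clock 6.5333 pos [0.4776 0.3818 0.1468] head -149.2 F [ 0.3 -0.3  0.1] grip 0.0134
shift cm [0.16 3.28 0.18] |d| 3.29 rot deg [-0.17 -0.7  -0.59]
```

View pics/c6.png

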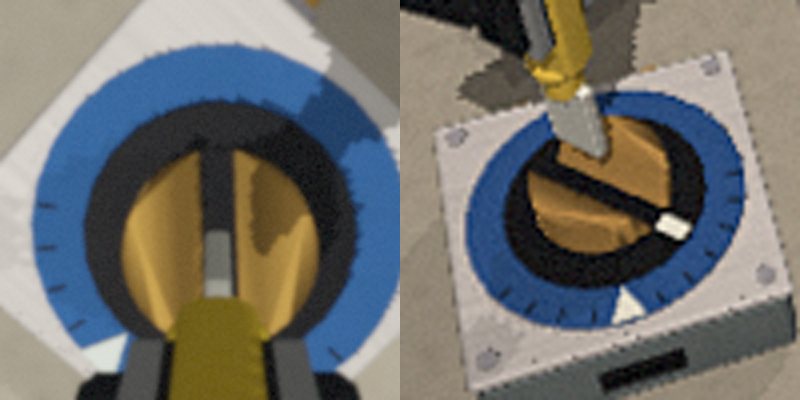

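The blade is now over the slot (217 against 218). Descending into it.

Request:
{"api": "send_rows", "payload": {
  "motion": [
    {"rx": -0.2,"ry": -0.4,"rz": -0.5,"tx": 0.1,"ty": 0.8,"tz": 0.1,"fingers": 0.5},
    {"rx": 0,"ry": 0,"rz": 0,"tx": 0,"ty": 0.8,"tz": 0,"fingers": 0.5},
    {"rx": 0,"ry": 0,"rz": 0,"tx": 0,"ty": 0.6,"tz": 0,"fingers": 0.5},
    {"rx": 0,"ry": 0,"rz": 0,"tx": 0,"ty": 0,"tz": 0,"fingers": 0.5}
  ]
}}

```text
clock: 6.87
tcp_pos: [0.4777, 0.3802, 0.1228]
tool_rot: [[-0.855, 0.001, 0.518], [-0.518, 0.001, -0.855], [-0.001, -1.0, -0.0]]
wrist_force: [0.3, -0.4, -0.4]
grip_width: 0.0135
```

```bash
python3 - <<'E'
from h import *
plan([.4775,.3800,.114],211.5)
E
```

```text
clock 6.8667 pos [0.4777 0.3802 0.1228] head -148.8 F [ 0.3 -0.4 -0.4] grip 0.0135
shift cm [0.03 0.88 0.01] |d| 0.88 rot deg [ 0.03 -0.27 -0.07]
```

Request:
{"api": "send_rows", "payload": {
  "motion": [
    {"rx": 0,"ry": 0,"rz": 0,"tx": 0,"ty": 0.4,"tz": 0,"fingers": 0.5},
    {"rx": 0,"ry": 0,"rz": 0,"tx": 0,"ty": 0.4,"tz": 0,"fingers": 0.5},
    {"rx": 0,"ry": 0,"rz": 0,"tx": 0,"ty": 0,"tz": 0,"fingers": 0.5}
  ]
}}

```text
clock: 7.12
tcp_pos: [0.4777, 0.3801, 0.1141]
tool_rot: [[-0.855, -0.0, 0.518], [-0.518, -0.0, -0.855], [0.0, -1.0, -0.0]]
wrist_force: [-0.7, -1.6, 6.2]
grip_width: 0.0134
```

```bash
python3 - <<'E'
from h import *
plan([.4775,.3800,.114],211.5)
w=camera("wrist"); s=camera("scene")
cv2.imwrite("pics/c7.png",np.hstack([cv2.resize(w["image"][160:310,240:390,::-1],(400,400),interpolation=2),cv2.resize(s["image"][310:410,140:240,::-1],(400,400),interpolation=2)]))
E
```

```text
clock 7.1167 pos [0.4777 0.3801 0.1141] head -148.8 F [-0.7 -1.6  6.2] grip 0.0134
shift cm [ 0.02  0.01 -0.  ] |d| 0.02 rot deg [ 0.01 -0.3   0.02]
```

View pics/c7.png

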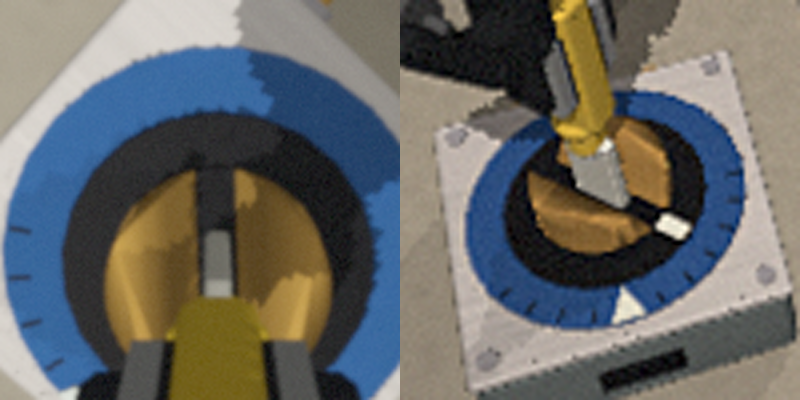

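The blade is seated in the slot, with a 6 N floor contact at tip z about 0.047. Turning clockwise, in stages.

Request:
{"api": "send_rows", "payload": {
  "motion": [
    {"rx": 0,"ry": 4,"rz": 0,"tx": 0,"ty": -0.1,"tz": 0,"fingers": 0.5},
    {"rx": 0,"ry": 5,"rz": 0,"tx": 0,"ty": 0,"tz": 0,"fingers": 0.5},
    {"rx": 0,"ry": 5,"rz": 0,"tx": 0,"ty": 0,"tz": 0,"fingers": 0.5},
    {"rx": 0,"ry": 5,"rz": 0,"tx": 0,"ty": 0,"tz": 0,"fingers": 0.5}
  ]
}}

```text
clock: 7.55
tcp_pos: [0.4779, 0.3798, 0.1142]
tool_rot: [[-0.98, -0.001, 0.198], [-0.198, 0.001, -0.98], [0.001, -1.0, -0.001]]
wrist_force: [-0.2, -0.6, 0.9]
grip_width: 0.0134
```

```bash
python3 - <<'E'
from h import *
plan([.4775,.3800,.1145],156)
print(read_state()["moment"])
E
```

```text
clock 7.55 pos [0.4779 0.3798 0.1142] head -168.6 F [-0.2 -0.6  0.9] grip 0.0134
shift cm [ 0.03 -0.03 -0.03] |d| 0.05 rot deg [3.000e-02 3.542e+01 4.000e-02]
[-0.12050173  0.11312248  0.04347886]
```

Request:
{"api": "send_rows", "payload": {
  "motion": [
    {"rx": 0,"ry": 5,"rz": 0,"tx": 0,"ty": 0,"tz": 0,"fingers": 0.5},
    {"rx": 0,"ry": 5,"rz": 0,"tx": 0,"ty": 0,"tz": 0,"fingers": 0.5},
    {"rx": 0,"ry": 5,"rz": 0,"tx": 0,"ty": 0,"tz": 0,"fingers": 0.5},
    {"rx": 0,"ry": 5,"rz": 0,"tx": 0,"ty": 0,"tz": 0,"fingers": 0.5},
    {"rx": 0,"ry": 3,"rz": 0,"tx": 0,"ty": 0,"tz": 0,"fingers": 0.5},
    {"rx": 0,"ry": 0,"rz": 0,"tx": 0,"ty": 0,"tz": 0,"fingers": 0.5}
  ]
}}

```text
clock: 8.05
tcp_pos: [0.4778, 0.3796, 0.1143]
tool_rot: [[-0.975, 0.0, -0.221], [0.221, -0.001, -0.975], [-0.0, -1.0, 0.001]]
wrist_force: [-0.7, 0.3, 0.8]
grip_width: 0.0136
```

```bash
python3 - <<'E'
from h import *
plan([.4775,.3800,.1145],156)
print(read_state()["moment"])
w=camera("wrist"); s=camera("scene")
cv2.imwrite("pics/c8.png",np.hstack([cv2.resize(w["image"][160:310,240:390,::-1],(400,400),interpolation=2),cv2.resize(s["image"][310:410,140:240,::-1],(400,400),interpolation=2)]))
E
```

```text
clock 8.05 pos [0.4778 0.3796 0.1143] head 167.2 F [-0.7  0.3  0.8] grip 0.0136
shift cm [ 0.03 -0.02 -0.04] |d| 0.05 rot deg [-0.04 11.21 -0.02]
[-0.08955522  0.18854229  0.02663518]
```

View pics/c8.png

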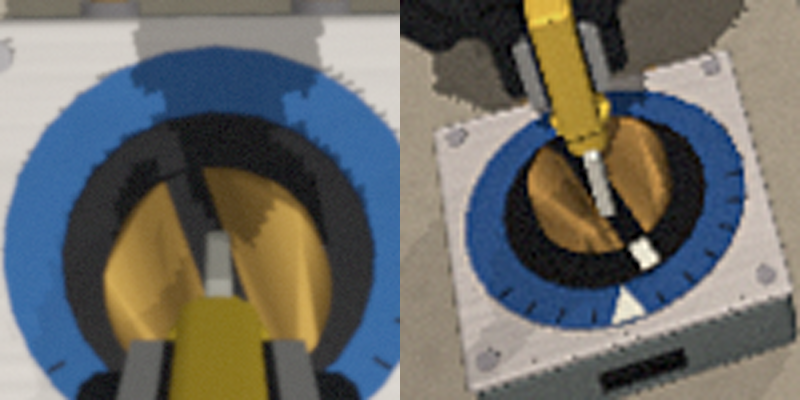

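The pointer is following with the expected lag, in the scene crop at (645,252) against the triangle at (627,303). Turning 11° more, then measuring.

Request:
{"api": "send_rows", "payload": {
  "motion": [
    {"rx": 0,"ry": 4,"rz": 0,"tx": 0,"ty": 0,"tz": 0,"fingers": 0.5},
    {"rx": 0,"ry": 4,"rz": 0,"tx": 0,"ty": 0,"tz": 0,"fingers": 0.5},
    {"rx": 0,"ry": 3,"rz": 0,"tx": 0,"ty": 0,"tz": 0,"fingers": 0.5},
    {"rx": 0,"ry": 0,"rz": 0,"tx": 0,"ty": 0,"tz": 0,"fingers": 0.5},
    {"rx": 0,"ry": 0,"rz": 0,"tx": 0,"ty": 0,"tz": 0,"fingers": 0.5}
  ]
}}

```text
clock: 8.57
tcp_pos: [0.4781, 0.3795, 0.1148]
tool_rot: [[-0.916, -0.0, -0.402], [0.402, -0.001, -0.916], [0.0, -1.0, 0.001]]
wrist_force: [-0.0, -0.4, 1.4]
grip_width: 0.0135
```

```bash
python3 - <<'E'
from h import *
plan([.4775,.3800,.1145],156)
w=camera("wrist"); s=camera("scene")
import pickle; pickle.dump(s,open("s9.pkl","wb"))
cv2.imwrite("pics/c9.png",cv2.resize(s["image"][315:415,140:240,::-1],(600,600),interpolation=2))
E
```

```text
clock 8.5667 pos [0.4781 0.3795 0.1148] head 156.3 F [-0.  -0.4  1.4] grip 0.0135
shift cm [ 0.08  0.03 -0.02] |d| 0.09 rot deg [-0.05  0.29  0.  ]
```

View pics/c9.png

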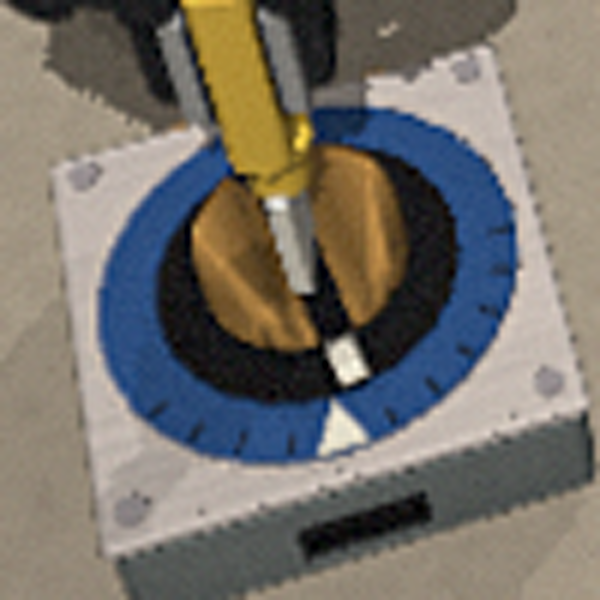

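```bash
python3 - <<'E'
from h import *
import pickle; s=pickle.load(open("s9.pkl","rb"))
P=lambda x,y:(x/6+140,y/6+315)
for zd,zp in((.035,.04),(.035,.045),(.035,.038)):
  # dial centre from ellipse fit points (left,right,top,bottom)
  c=np.mean([atz(s,*P(*p),zd) for p in((55,172),(492,42),(588,405),(108,555))],0)
  # camera-consistent: dial circle edges
  e=[atz(s,*P(*p),zd) for p in((100,300),(516,245),(345,107),(265,463))]
  A=np.array([[2*q[0],2*q[1],1] for q in e]);b=[q[0]**2+q[1]**2 for q in e]; x=np.linalg.lstsq(A,np.array(b),rcond=None)[0]; c2=x[:2]
  ang=lambda p,c:np.degrees(np.arctan2(p[1]-c[1],p[0]-c[0]))%360
  p=atz(s,*P(347,361),zp); t1=atz(s,*P(333,400),zd); t2=atz(s,*P(343,447),zd)
  for cc in (c[:2],c2):
    print(cc.round(4),'ptr',ang(p,cc).round(1),'r',np.hypot(*(p[:2]-cc)).round(4),'tri',ang(t1,cc).round(1),ang(t2,cc).round(1))
E
```

```text
[0.4773 0.3803] ptr 176.3 r 0.028 tri 166.2 166.9
[0.4794 0.3804] ptr 176.9 r 0.0302 tri 167.3 167.6
[0.4773 0.3803] ptr 175.8 r 0.0313 tri 166.2 166.9
[0.4794 0.3804] ptr 176.4 r 0.0335 tri 167.3 167.6
[0.4773 0.3803] ptr 176.6 r 0.0267 tri 166.2 166.9
[0.4794 0.3804] ptr 177.1 r 0.0288 tri 167.3 167.6
```

The pointer is still about 9° short. Turning 9° more.

Request:
{"api": "send_rows", "payload": {
  "motion": [
    {"rx": 0,"ry": 3,"rz": 0,"tx": 0,"ty": 0,"tz": 0,"fingers": 0.5},
    {"rx": 0,"ry": 3,"rz": 0,"tx": 0,"ty": 0,"tz": 0,"fingers": 0.5},
    {"rx": 0,"ry": 3,"rz": 0,"tx": 0,"ty": 0,"tz": 0,"fingers": 0.5},
    {"rx": 0,"ry": 0,"rz": 0,"tx": 0,"ty": 0,"tz": 0,"fingers": 0.5},
    {"rx": 0,"ry": 0,"rz": 0,"tx": 0,"ty": 0,"tz": 0,"fingers": 0.5}
  ]
}}

```text
clock: 9.08
tcp_pos: [0.4784, 0.3792, 0.1146]
tool_rot: [[-0.841, -0.006, -0.541], [0.541, 0.002, -0.841], [0.006, -1.0, 0.001]]
wrist_force: [-1.0, -0.6, 3.4]
grip_width: 0.0133
```

```bash
python3 - <<'E'
from h import *
plan([.4775,.3800,.1145],156)
s=camera("scene")
import pickle; pickle.dump(s,open("s10.pkl","wb"))
cv2.imwrite("pics/c10.png",cv2.resize(s["image"][315:415,140:240,::-1],(600,600),interpolation=2))
E
```

```text
clock 9.0833 pos [0.4784 0.3792 0.1146] head 147.3 F [-1.  -0.6  3.4] grip 0.0133
shift cm [ 0.12  0.01 -0.02] |d| 0.12 rot deg [-0.05 -8.73  0.35]
```

View pics/c10.png

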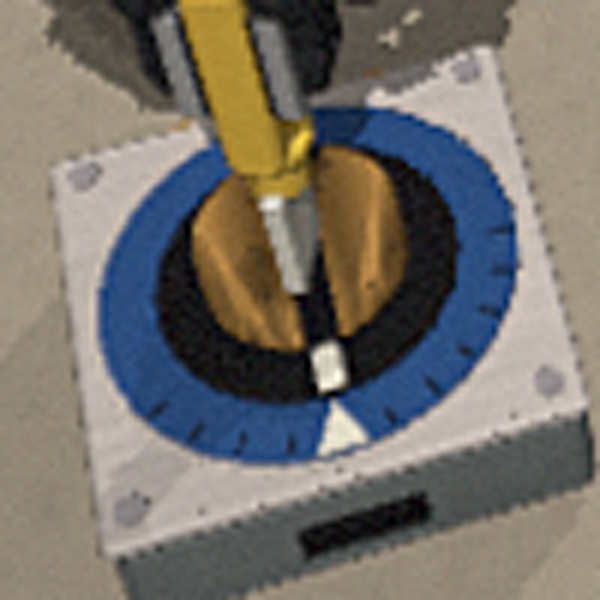

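The pointer at (329,367) now lines up with the triangle, whose apex is at (333,400). I back the blade off to mid-slot, then lift.

Request:
{"api": "send_rows", "payload": {
  "motion": [
    {"rx": 0,"ry": -5,"rz": 0,"tx": 0.1,"ty": 0,"tz": 0,"fingers": 0.5},
    {"rx": 0,"ry": -5,"rz": 0,"tx": 0,"ty": 0,"tz": 0,"fingers": 0.5},
    {"rx": 0,"ry": -5,"rz": 0,"tx": 0,"ty": 0,"tz": 0,"fingers": 0.5},
    {"rx": 0,"ry": -3,"rz": 0,"tx": 0,"ty": 0,"tz": 0,"fingers": 0.5},
    {"rx": 0,"ry": 0,"rz": 0,"tx": 0,"ty": -0.5,"tz": 0,"fingers": 0.5},
    {"rx": 0,"ry": 0,"rz": 0,"tx": 0,"ty": -1,"tz": 0,"fingers": 0.5},
    {"rx": 0,"ry": 0,"rz": 0,"tx": 0,"ty": -1.5,"tz": 0,"fingers": 0.5},
    {"rx": 0,"ry": 0,"rz": 0,"tx": 0,"ty": -2.5,"tz": 0,"fingers": 0.5}
  ]
}}

```text
clock: 9.8
tcp_pos: [0.4744, 0.3758, 0.163]
tool_rot: [[-0.972, -0.022, -0.236], [0.236, -0.001, -0.972], [0.021, -1.0, 0.007]]
wrist_force: [-0.7, -0.2, -0.2]
grip_width: 0.0134
```

```bash
python3 - <<'E'
from h import *
plan([.4775,.3800,.22],187.4)
s=camera("scene")
import pickle; pickle.dump(s,open("s11.pkl","wb"))
cv2.imwrite("pics/c11.png",cv2.resize(s["image"][315:415,140:240,::-1],(600,600),interpolation=2))
P=lambda x,y:(x/6+140,y/6+315)
E
```

```text
clock 9.8 pos [0.4744 0.3758 0.163 ] head 166.4 F [-0.7 -0.2 -0.2] grip 0.0134
shift cm [-0.09 -5.7  -0.44] |d| 5.72 rot deg [ -0.15 -21.04   1.24]
```

View pics/c11.png

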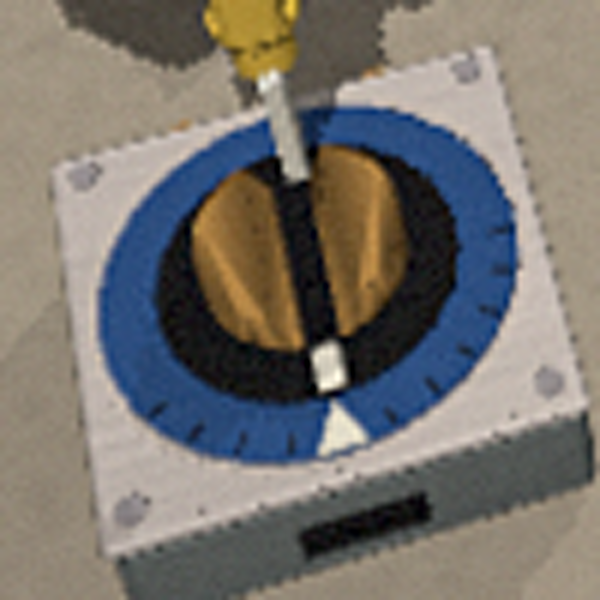

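```bash
python3 - <<'E'
from h import *
import pickle; s=pickle.load(open("s11.pkl","rb"))
P=lambda x,y:(x/6+140,y/6+315)
ang=lambda p,c:np.degrees(np.arctan2(p[1]-c[1],p[0]-c[0]))%360
for zp in (.038,.042,.045):
  p=atz(s,*P(329,367),zp); t=atz(s,*P(340,430),.035)
  for c in ([.4773,.3803],[.4794,.3804]): print(zp,ang(p,c)-ang(t,c))
E
```

```text
0.038 0.571518524360016
0.038 0.9336846231778679
0.042 0.9966401544378414
0.042 1.2366798235712793
0.045 1.2677815577399087
0.045 1.4319767985221574
```

Request:
{"api": "send_rows", "payload": {
  "motion": [
    {"rx": 0,"ry": 0,"rz": 0,"tx": 1.5,"ty": -3.5,"tz": 0,"fingers": 0.5},
    {"rx": 0,"ry": -4,"rz": 1.2,"tx": 3,"ty": -2,"tz": 0,"fingers": 0.5},
    {"rx": 0,"ry": -4,"rz": 0,"tx": 0,"ty": 0,"tz": 0,"fingers": 0.5},
    {"rx": 0,"ry": 0,"rz": 0,"tx": 0,"ty": 0,"tz": 0,"fingers": 0.5}
  ]
}}

```text
clock: 10.18
tcp_pos: [0.4373, 0.3898, 0.2312]
tool_rot: [[-0.995, 0.014, -0.101], [0.101, 0.007, -0.995], [-0.014, -1.0, -0.009]]
wrist_force: [0.6, -0.5, 0.0]
grip_width: 0.0134
```

```bash
python3 - <<'E'
from h import *
plan([.4399,-.0877,.22],187.4)
w=camera("wrist")
import pickle; pickle.dump(w,open("w12.pkl","wb"))
cv2.imwrite("pics/w12.png",w["image"][:,:,::-1])
E
```

```text
clock 10.1833 pos [0.4373 0.3898 0.2312] head 174.2 F [ 0.6 -0.5  0. ] grip 0.0134
shift cm [-5.05  0.77 47.49] |d| 47.76 rot deg [  0.41 -13.18  -0.83]
```

View pics/w12.png

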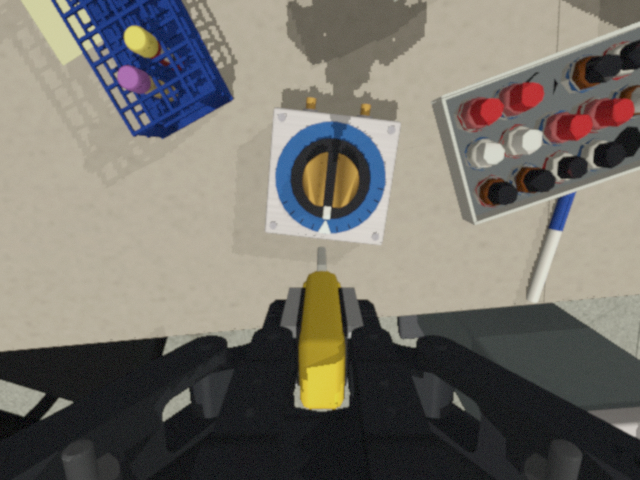

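From above the pointer (327,211) and triangle (325,226) are in line, about 1° by both views. Returning to the stand.

Request:
{"api": "send_rows", "payload": {
  "motion": [
    {"rx": 0,"ry": -1,"rz": 0,"tx": -0.4,"ty": 0.1,"tz": 3.9,"fingers": 0.5},
    {"rx": 0,"ry": -1,"rz": 0,"tx": -0.4,"ty": 0.1,"tz": 3.9,"fingers": 0.5},
    {"rx": 0,"ry": -1,"rz": 0,"tx": -0.3,"ty": 0.1,"tz": 3.9,"fingers": 0.5},
    {"rx": 0,"ry": -1,"rz": 0,"tx": -0.2,"ty": 0.1,"tz": 3.9,"fingers": 0.5},
    {"rx": 0,"ry": -1,"rz": 0,"tx": -0.1,"ty": 0.1,"tz": 3.9,"fingers": 0.5},
    {"rx": 0,"ry": -1,"rz": 0,"tx": 0,"ty": 0,"tz": 3.9,"fingers": 0.5},
    {"rx": 0,"ry": -1,"rz": 0,"tx": 0,"ty": 0,"tz": 3.9,"fingers": 0.5},
    {"rx": 0,"ry": -1,"rz": 0,"tx": 0,"ty": 0,"tz": 3.9,"fingers": 0.5}
  ]
}}

```text
clock: 10.9
tcp_pos: [0.4354, 0.0786, 0.2179]
tool_rot: [[-0.999, 0.01, 0.045], [-0.045, 0.017, -0.999], [-0.01, -1.0, -0.016]]
wrist_force: [1.1, -0.3, 0.5]
grip_width: 0.0135
```

```bash
python3 - <<'E'
from h import *
plan([.4399,-.0877,.20],187.4)
E
```

```text
clock 10.9 pos [0.4354 0.0786 0.2179] head -177.4 F [ 1.1 -0.3  0.5] grip 0.0135
shift cm [ 0.32  1.52 16.66] |d| 16.73 rot deg [ 0.9  -4.8  -0.64]
```

Request:
{"api": "send_rows", "payload": {
  "motion": [
    {"rx": 0.4,"ry": -1.6,"rz": -0.3,"tx": 0,"ty": 0.1,"tz": 3.8,"fingers": 0.5},
    {"rx": 0.4,"ry": -1.6,"rz": -0.3,"tx": 0.1,"ty": 0.1,"tz": 3.8,"fingers": 0.5},
    {"rx": 0,"ry": -1.6,"rz": 0,"tx": 0.2,"ty": 0.1,"tz": 3.8,"fingers": 0.5},
    {"rx": 0,"ry": 0,"rz": 0,"tx": 0.2,"ty": 0,"tz": 3.2,"fingers": 0.5},
    {"rx": 0,"ry": 0,"rz": 0,"tx": 0,"ty": 0,"tz": 0,"fingers": 0.5},
    {"rx": 0,"ry": 0,"rz": 0,"tx": 0,"ty": 0,"tz": 0,"fingers": 0.5},
    {"rx": 0,"ry": 0,"rz": 0,"tx": 0,"ty": 0,"tz": 0,"fingers": 0.5}
  ]
}}

```text
clock: 11.48
tcp_pos: [0.4379, -0.0901, 0.2109]
tool_rot: [[-0.996, -0.004, 0.092], [-0.092, -0.003, -0.996], [0.005, -1.0, 0.003]]
wrist_force: [-0.1, 0.2, -0.7]
grip_width: 0.0134
```

```bash
python3 - <<'E'
from h import *
plan([.4399,-.0877,.14],187.4)
E
```

```text
clock 11.4833 pos [ 0.4379 -0.0901  0.2109] head -174.7 F [-0.1  0.2 -0.7] grip 0.0134
shift cm [-0.26  7.08 -0.24] |d| 7.09 rot deg [-0.15 -2.12  0.27]
```

Request:
{"api": "send_rows", "payload": {
  "motion": [
    {"rx": 0,"ry": -2,"rz": 0.3,"tx": -0.2,"ty": 2.5,"tz": -0.2,"fingers": 0.5},
    {"rx": 0,"ry": 0,"rz": 0,"tx": 0,"ty": 2.5,"tz": 0,"fingers": 0.5},
    {"rx": 0,"ry": 0,"rz": 0,"tx": 0,"ty": 1.5,"tz": 0,"fingers": 0.5},
    {"rx": 0,"ry": 0,"rz": 0,"tx": 0,"ty": 0,"tz": 0,"fingers": 0.5},
    {"rx": 0,"ry": 0,"rz": 0,"tx": 0,"ty": 0,"tz": 0,"fingers": 0.5}
  ]
}}

```text
clock: 11.9
tcp_pos: [0.4421, -0.0825, 0.1442]
tool_rot: [[-0.991, 0.004, 0.132], [-0.132, -0.001, -0.991], [-0.004, -1.0, 0.001]]
wrist_force: [-0.5, -0.2, -0.4]
grip_width: 0.0134
```

```bash
python3 - <<'E'
from h import *
plan([.4399,-.0877,.075],187.4)
w=camera("wrist");s=camera("scene")
cv2.imwrite("pics/c13.png",np.hstack([cv2.resize(w["image"][180:330,245:395,::-1],(400,400),interpolation=2),cv2.resize(s["image"][200:300,400:500,::-1],(400,400),interpolation=2)]))
plan([.4399,-.0877,.075],187.4)
E
```

```text
clock 11.9 pos [ 0.4421 -0.0825  0.1442] head -172.4 F [-0.5 -0.2 -0.4] grip 0.0134
shift cm [0.31 6.92 0.48] |d| 6.95 rot deg [-0.08  0.19 -0.21]
clock 12.0 pos [ 0.4426 -0.0826  0.145 ] head -172.4 F [-0.6 -0.5  0.3] grip 0.0128
shift cm [0.37 7.   0.46] |d| 7.02 rot deg [-0.07  0.2  -0.3 ]
```

View pics/c13.png

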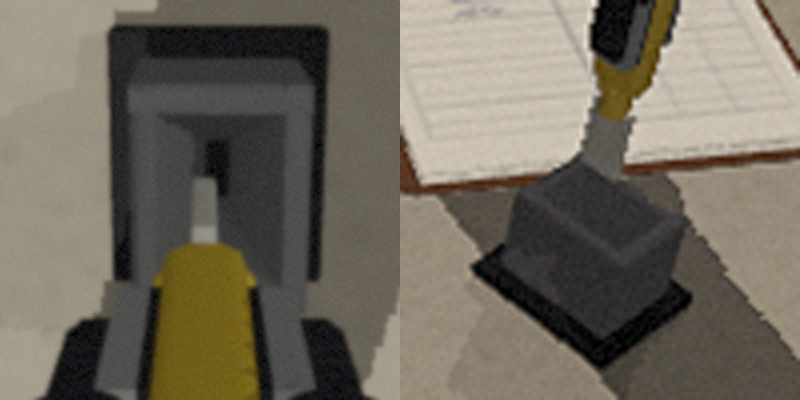

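The socket slot (217,165 in the crop) lies right of the blade (204), about 4 mm, in line with the computed +0.46 cm.

Request:
{"api": "send_rows", "payload": {
  "motion": [
    {"rx": 0,"ry": 0,"rz": 0,"tx": 0.3,"ty": 0,"tz": 0.4,"fingers": 0.5},
    {"rx": 0,"ry": 0,"rz": 0,"tx": 0,"ty": 0,"tz": 0,"fingers": 0.5},
    {"rx": 0,"ry": 0,"rz": 0,"tx": 0,"ty": 0,"tz": 0,"fingers": 0.5}
  ]
}}

```text
clock: 12.25
tcp_pos: [0.4424, -0.0866, 0.1478]
tool_rot: [[-0.991, 0.011, 0.134], [-0.134, -0.0, -0.991], [-0.011, -1.0, 0.002]]
wrist_force: [0.4, 0.2, 0.1]
grip_width: 0.0134
```

```bash
python3 - <<'E'
from h import *
plan([.4399,-.0877,.075],187.4)
w=camera("wrist")
cv2.imwrite("pics/c14.png",cv2.resize(w["image"][180:330,245:395,::-1],(600,600),interpolation=2))
E
```

```text
clock 12.25 pos [ 0.4424 -0.0866  0.1478] head -172.3 F [0.4 0.2 0.1] grip 0.0134
shift cm [0.34 7.28 0.06] |d| 7.28 rot deg [-0.1   0.29 -0.61]
```

View pics/c14.png

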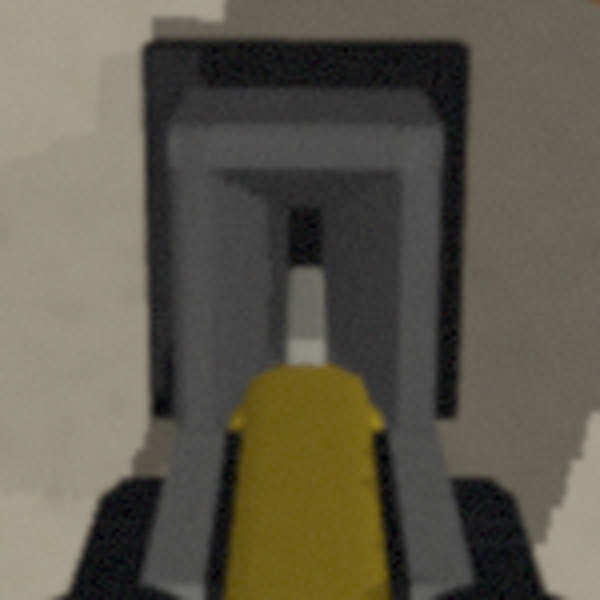

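The blade and slot share column 306. Descending.

Request:
{"api": "send_rows", "payload": {
  "motion": [
    {"rx": 0,"ry": 0.2,"rz": -0.5,"tx": 0.3,"ty": 1.2,"tz": 0,"fingers": 0.5},
    {"rx": 0,"ry": 0,"rz": 0,"tx": 0,"ty": 1.2,"tz": 0,"fingers": 0.5},
    {"rx": 0,"ry": 0,"rz": 0,"tx": 0,"ty": 1.2,"tz": 0,"fingers": 0.5},
    {"rx": 0,"ry": 0,"rz": 0,"tx": 0,"ty": 0.4,"tz": 0,"fingers": 0.5}
  ]
}}

```text
clock: 12.63
tcp_pos: [0.4423, -0.0877, 0.108]
tool_rot: [[-0.992, 0.009, 0.129], [-0.129, -0.001, -0.992], [-0.009, -1.0, 0.002]]
wrist_force: [-0.4, 0.6, 0.2]
grip_width: 0.0135
```

```bash
python3 - <<'E'
from h import *
plan([.4399,-.0877,.075],187.4)
E
```

```text
clock 12.6333 pos [ 0.4423 -0.0877  0.108 ] head -172.6 F [-0.4  0.6  0.2] grip 0.0135
shift cm [ 0.26  3.3  -0.04] |d| 3.31 rot deg [-0.14 -0.01 -0.52]
```

Request:
{"api": "send_rows", "payload": {
  "motion": [
    {"rx": 0,"ry": 0,"rz": -0.5,"tx": 0.3,"ty": 0.1,"tz": 0,"fingers": 0.5},
    {"rx": 0,"ry": 0,"rz": 0,"tx": 0,"ty": 0.3,"tz": 0,"fingers": 0.5},
    {"rx": 0,"ry": 0,"rz": 0,"tx": 0,"ty": 0,"tz": 0,"fingers": 0.5}
  ]
}}

```text
clock: 12.88
tcp_pos: [0.4375, -0.0883, 0.102]
tool_rot: [[-0.992, -0.004, 0.128], [-0.128, -0.003, -0.992], [0.005, -1.0, 0.002]]
wrist_force: [-1.0, -1.2, -0.5]
grip_width: 0.0134
```

```bash
python3 - <<'E'
from h import *
plan([.4399,-.0877,.075],187.4)
E
```

```text
clock 12.8833 pos [ 0.4375 -0.0883  0.102 ] head -172.7 F [-1.  -1.2 -0.5] grip 0.0134
shift cm [-0.26  2.7  -0.03] |d| 2.72 rot deg [-0.13 -0.05  0.26]
```

Request:
{"api": "send_rows", "payload": {
  "motion": [
    {"rx": 0,"ry": 0,"rz": 0.2,"tx": -0.2,"ty": 0.2,"tz": 0,"fingers": 0.5},
    {"rx": 0,"ry": 0,"rz": 0,"tx": 0,"ty": 0,"tz": 0,"fingers": 0.5},
    {"rx": 0,"ry": 0,"rz": 0,"tx": 0,"ty": 0,"tz": 0,"fingers": 0.5},
    {"rx": 0,"ry": 0,"rz": 0,"tx": 0,"ty": 0,"tz": 0,"fingers": 0.5}
  ]
}}

```text
clock: 13.22
tcp_pos: [0.4407, -0.0881, 0.1008]
tool_rot: [[-0.992, 0.002, 0.128], [-0.128, -0.002, -0.992], [-0.002, -1.0, 0.003]]
wrist_force: [0.8, -0.1, -0.1]
grip_width: 0.0134
```

```bash
python3 - <<'E'
from h import *
plan([.4399,-.0877,.075],187.4)
E
```

```text
clock 13.2167 pos [ 0.4407 -0.0881  0.1008] head -172.7 F [ 0.8 -0.1 -0.1] grip 0.0134
shift cm [ 0.08  2.58 -0.06] |d| 2.58 rot deg [-0.14 -0.06 -0.09]
```

Good. Lowering slowly into the slot.

Request:
{"api": "send_rows", "payload": {
  "motion": [
    {"rx": 0,"ry": 0,"rz": 0,"tx": 0.05,"ty": 0.5,"tz": 0,"fingers": 0.5},
    {"rx": 0,"ry": 0,"rz": 0,"tx": 0,"ty": 0.5,"tz": 0,"fingers": 0.5},
    {"rx": 0,"ry": 0,"rz": 0,"tx": 0,"ty": 0,"tz": 0,"fingers": 0.5}
  ]
}}

```text
clock: 13.47
tcp_pos: [0.44, -0.0877, 0.0911]
tool_rot: [[-0.992, 0.001, 0.128], [-0.128, -0.001, -0.992], [-0.001, -1.0, 0.001]]
wrist_force: [-0.2, 0.5, -0.9]
grip_width: 0.0136
```

```bash
python3 - <<'E'
from h import *
plan([.4399,-.0877,.075],187.4)
E
```

```text
clock 13.4667 pos [ 0.44   -0.0877  0.0911] head -172.7 F [-0.2  0.5 -0.9] grip 0.0136
shift cm [ 0.01  1.61 -0.  ] |d| 1.61 rot deg [-0.06 -0.05 -0.07]
```

Request:
{"api": "send_rows", "payload": {
  "motion": [
    {"rx": 0,"ry": 0,"rz": 0,"tx": 0,"ty": 0.6,"tz": 0,"fingers": 0.5},
    {"rx": 0,"ry": 0,"rz": 0,"tx": 0,"ty": 0.6,"tz": 0,"fingers": 0.5},
    {"rx": 0,"ry": 0,"rz": 0,"tx": 0,"ty": 0.4,"tz": 0,"fingers": 0.5},
    {"rx": 0,"ry": 0,"rz": 0,"tx": 0,"ty": 0,"tz": 0,"fingers": 0.5}
  ]
}}

```text
clock: 13.8
tcp_pos: [0.4411, -0.0878, 0.0749]
tool_rot: [[-0.992, 0.002, 0.128], [-0.128, -0.0, -0.992], [-0.002, -1.0, 0.001]]
wrist_force: [-3.9, 0.6, 8.1]
grip_width: 0.0136
```

```bash
python3 - <<'E'
from h import *
plan([.4399,-.0877,.075],187.4)
s=camera("scene")
cv2.imwrite("pics/c15.png",cv2.resize(s["image"][200:300,400:500,::-1],(600,600),interpolation=2))
E
```

```text
clock 13.8 pos [ 0.4411 -0.0878  0.0749] head -172.7 F [-3.9  0.6  8.1] grip 0.0136
shift cm [ 0.12 -0.01 -0.03] |d| 0.12 rot deg [-0.04 -0.05 -0.12]
```

View pics/c15.png

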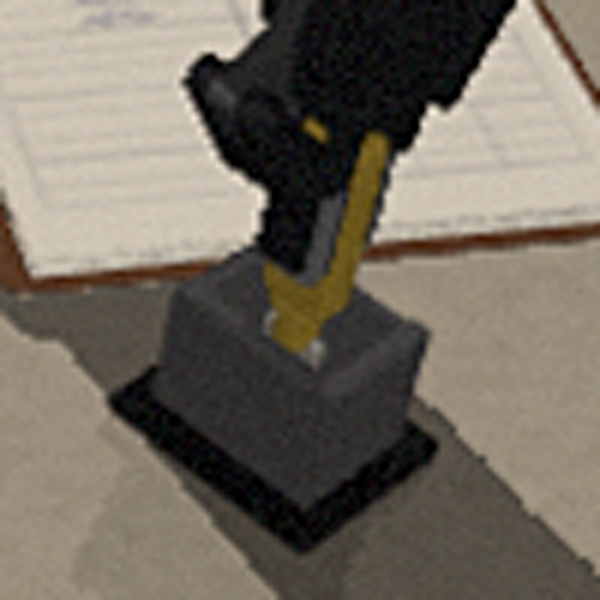

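The tool is home: TCP z is 0.075 as at the grasp, with 8 N floor contact, and the view shows the shank down in the mouth. Releasing.

Request:
{"api": "send_rows", "payload": {
  "motion": [
    {"rx": 0,"ry": 0,"rz": 0,"tx": 0,"ty": 0,"tz": 0,"fingers": 3},
    {"rx": 0,"ry": 0,"rz": 0,"tx": 0,"ty": 0,"tz": 0,"fingers": 6},
    {"rx": 0,"ry": 0,"rz": 0,"tx": 0,"ty": 0,"tz": 0,"fingers": 8.5},
    {"rx": 0,"ry": 0,"rz": 0,"tx": 0,"ty": 0,"tz": 0,"fingers": 8.5},
    {"rx": 0,"ry": 0,"rz": 0,"tx": 0,"ty": 0,"tz": 0,"fingers": 8.5},
    {"rx": 0,"ry": 0,"rz": 0,"tx": 0,"ty": 0,"tz": 0,"fingers": 8.5}
  ]
}}

```text
clock: 14.35
tcp_pos: [0.4421, -0.0884, 0.0737]
tool_rot: [[-0.992, 0.004, 0.128], [-0.128, -0.002, -0.992], [-0.004, -1.0, 0.002]]
wrist_force: [0.2, 0.8, 0.8]
grip_width: 0.0838
```

```bash
python3 - <<'E'
from h import *
plan([.4399,-.0877,.075],187.4)
w=camera("wrist")
cv2.imwrite("pics/w16.png",w["image"][:,:,::-1])
E
```

```text
clock 14.35 pos [ 0.4421 -0.0884  0.0737] head -172.7 F [0.2 0.8 0.8] grip 0.0838
shift cm [ 0.21 -0.13 -0.09] |d| 0.27 rot deg [-0.13 -0.06 -0.22]
```

View pics/w16.png

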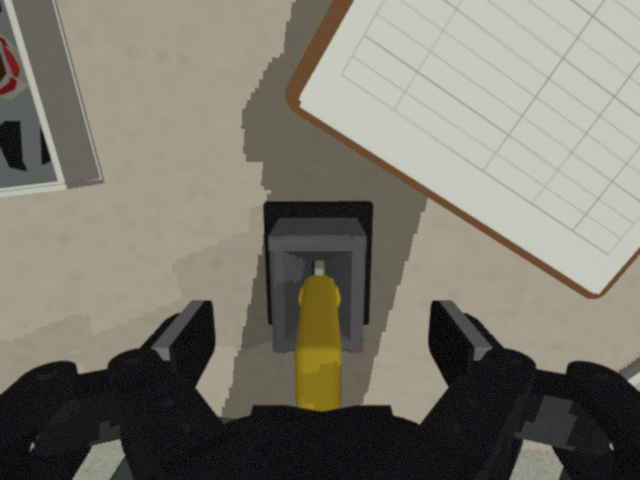

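The fingers are fully clear and the tool is upright, between them at column 320. Retreating straight up and away so the cameras can check.

Request:
{"api": "send_rows", "payload": {
  "motion": [
    {"rx": 0,"ry": 0,"rz": 0,"tx": 0,"ty": -2,"tz": 0,"fingers": 8.5},
    {"rx": 0,"ry": 0,"rz": 0,"tx": 0,"ty": -3.5,"tz": 0,"fingers": 8.5},
    {"rx": 0,"ry": 0,"rz": 0,"tx": 0,"ty": -4,"tz": 0,"fingers": 8.5},
    {"rx": 0,"ry": 0,"rz": 0,"tx": 0,"ty": -4,"tz": 0,"fingers": 8.5},
    {"rx": 0,"ry": 0,"rz": 0,"tx": 0,"ty": 0,"tz": 4,"fingers": 8.5},
    {"rx": 0,"ry": 0,"rz": 0,"tx": 0,"ty": 0,"tz": 4,"fingers": 8.5},
    {"rx": 0,"ry": 0,"rz": 0,"tx": 0,"ty": 0,"tz": 4,"fingers": 8.5},
    {"rx": 0,"ry": 0,"rz": 0,"tx": 0,"ty": 0,"tz": 4,"fingers": 8.5}
  ]
}}

```text
clock: 15.07
tcp_pos: [0.4652, -0.2397, 0.216]
tool_rot: [[-0.988, 0.006, 0.153], [-0.153, 0.002, -0.988], [-0.006, -1.0, -0.001]]
wrist_force: [1.5, 0.5, -0.4]
grip_width: 0.0852
```

Request:
{"api": "send_rows", "payload": {
  "motion": [
    {"rx": 0,"ry": 0,"rz": 0,"tx": 0,"ty": 0,"tz": 4,"fingers": 8.5},
    {"rx": 0,"ry": 0,"rz": 0,"tx": 0,"ty": 0,"tz": 2,"fingers": 8.5},
    {"rx": 0,"ry": 0,"rz": 0,"tx": 0,"ty": 0,"tz": 0,"fingers": 8.5},
    {"rx": 0,"ry": 0,"rz": 0,"tx": 0,"ty": 0,"tz": 0,"fingers": 8.5},
    {"rx": 0,"ry": 0,"rz": 0,"tx": 0,"ty": 0,"tz": 0,"fingers": 8.5}
  ]
}}

```text
clock: 15.48
tcp_pos: [0.4728, -0.3132, 0.2175]
tool_rot: [[-0.99, 0.009, 0.139], [-0.139, -0.007, -0.99], [-0.008, -1.0, 0.008]]
wrist_force: [0.3, -0.4, -0.2]
grip_width: 0.0846
```

```bash
python3 - <<'E'
from h import *
plan([.4399,-.0877,.075],187.4)
s=camera("scene");t=camera("top")
cv2.imwrite("pics/c17.png",np.vstack([np.hstack([cv2.resize(s["image"][315:415,140:240,::-1],(300,300)),cv2.resize(s["image"][200:300,400:500,::-1],(300,300))]),np.hstack([cv2.resize(t["image"][255:335,135:215,::-1],(300,300)),cv2.resize(t["image"][285:365,375:455,::-1],(300,300))])]))
h=[.4388,-.0878,.123]; print(proj(s,h),proj(t,h))
E
```

```text
clock 15.4833 pos [ 0.4728 -0.3132  0.2175] head -172.0 F [ 0.3 -0.4 -0.2] grip 0.0846
shift cm [  0.23  14.07 -22.9 ] |d| 26.88 rot deg [-0.44  0.6  -0.44]
[458.59300794 220.88625593] [417.82031816 322.1837915 ]
```

View pics/c17.png

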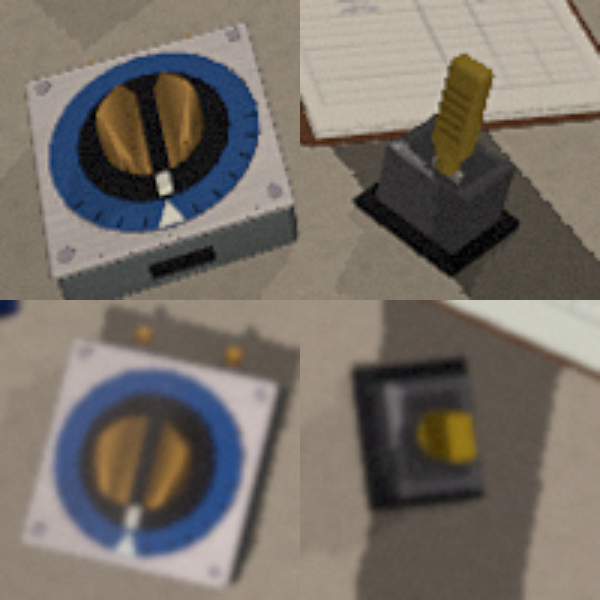

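The tool stands as it did at the start: its top is at (458,222) in the scene view, against (459,221) at first. The pointer is at the triangle in both views. Handing in.

```bash
python3 -c "
from plant import *
print(finish_job()); print(read_state()['clock'])"
```

```text
the job is handed in; nothing more can be done
None
the job is handed in; nothing more can be done
```

The job is done and handed in at about 15.6 s of the 54 s allowed; no verdict was reported.

I took the tool from its stand and seated the blade in the blue screw's slot. I turned the screw clockwise by about 43°, backed the blade off and lifted it out. Then I put the tool back in its stand, released it and moved the arm clear.

**Pointer:** it stands about 1° from the triangle by the measurement in the scene view. The last top and scene pictures, taken after the arm was clear, show it in line.

**Tool:** it is upright in its stand, with its top within about 1 pixel of where it was at the start. It touched the socket floor with 8 N at the same height as when I grasped it.

**Orange module:** the arm never went near it, but I did not measure its pointer afterwards.

**Disagreements:** the two cameras differed by a few mm on positions. The blade led the screw by about 20° while turning, where about 12° was expected, so I set the angle from the pictures. No check failed.

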